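Slide open the pencil box and get the highlighter out

TASK

The highlighter is in the closed wooden pencil box. Slide the box's lid right off so that it drops clear and lies flat on the desk beside the box; the lid slides off at one end only, nothing outside shows which, so feel for the way that gives and never force it. Then lift the highlighter out, set it down (do not drop it) lying on the notebook, and leave the other things on the desk as they are.

Things in the scene. Friction and masses are not known exactly. Their poses are not given: they have to be found in the camera images.
- pencil_box: plain wooden pencil box, fixed, 104 mm long (its x, the way the lid slides) x 154 mm wide (y) x 42 mm tall; origin under its centre on the desk. The side walls carry the grooves; their lips (z 37 to 42 mm) cover |y| > 63 mm; grooves jut 10 mm past each end. The end walls are 28.5 mm high, so the lid passes over them; both ends look alike. Yaw within 0.15 rad of the world axes
- box_floor (a point): centre of the box's inner floor, 3 mm above the desk; inside 96 mm in x by 128 mm in y. In the corners at each end stand small posts, 35 to 43 mm from the centre in x, |y| > 55 mm, hidden by the lid: at one end (not told which) they are tall and stop the lid hard after 2 to 8 mm of travel; at the other they are short and the lid slides off freely
- lid: loose waxed wooden lid (slick) in the grooves, about 0.15 kg: plate 108 (x) x 140 (y) x 5 mm, two runners 6 mm tall and 60 mm long under it at |y| = 59 mm. Origin: centre under the runners, 24 mm up while closed, 0 when flat on the desk; axes as the box. Slides with under 4 N; over 40 N on it is forcing. It drops out of the grooves when its centre is about 113 mm from the box's centre
- lid_panel (a point): centre of the top of the lid's raised panel, 45 mm above the desk while closed. The panel is 92 (x) x 104 (y) x 10 mm, too wide to grip: push with the fingertips against its upright end face, 46 mm from the centre in x, just above the lid plate (plate's top 35 mm above the desk while closed)
- highlighter: highlighter pen, 114 mm long (its y) x 16 mm wide (its x) x 14 mm tall, about 30 g, lying flat on the box floor across the sliding direction within about 6 mm of the middle; origin at the centre of its underside
- pad: spiral notebook lying on the desk, fixed, 208 (its x) x 146 mm (its y), firm top 11 mm above the desk; origin under its centre. Box and notebook may have changed places, side by side
- tape: a roll of brown tape, 93 mm across and 48 mm tall, lying flat; origin under its centre; to be left alone
- glue: a glue stick standing on end, 22 mm across and 88 mm tall; origin under its centre; to be left alone

How it is judged:
By the outcome, as a careful person would: the job done as asked, in the order asked, and still so for the second after the job is handed in, with the robot touching nothing.
It also fails if it takes over 54 s, if anything falls off the work surface, if the arm or the gripper's body presses on something with over 40 N, if the wrist force passes 120 N, or if a joint passes its speed limit or range.

ROBOT

A 6-joint arm with a two-finger parallel gripper is mounted at the origin on the work surface; the furniture and walls round the work are solid. World frame = base frame: x ahead of the robot, y to its left, z up, the work surface at z = 0. Lengths are in m, angles in rad, forces in N, time in s.
With the tool pointing down it reaches from about 0.35 to 0.975 m from the base axis. Payload 7.1 kg.
Tool frame: the origin (TCP) lies midway between the tips of the shut fingers; the grasp point (between the pads) lies 19 mm behind it (manip.grip_point_offset is the z of the grasp point in the tool frame, in m); z points along the fingers, y is the line along which they close (so a half turn about z gives the same grasp; the last joint's range is limited). The gripper opens to 88 mm and grips with 3 to 60 N. Pads are 20 mm wide; open, the fingers measure 115 mm over their backs; the gripper's body (75 mm by 178 mm) begins 61 mm behind the grasp point.
Start: joints at [-1.3, 0.423, 1.63, -0, 1.089, -0.019], TCP at [0.179, -0.599, 0.188] pointing down, gripper open.
Joint ranges: [-3, 3], [-0.9, 2.11], [0.09, 2.58], [-1.31, 4.45], [0.11, 2.69], [-2.54, 2.54]. Speed limits (rad/s): [2.39, 2.39, 3.01, 3.14, 3.14, 3.14].

INTERFACE

Orientations are given as a 3x3 rotation matrix whose columns are the frame's x, y, z axes.
In Python, from station import status, camera, manip gives the robot as it stands.
- The arm moves only by the tool carry_out, never from a script. Its argument "plan" is one flat list of numbers, 7 for each row, row after row: the turn, a rotation vector about the tool's x, y, z in rad, then the shift along the tool's x, y, z in m, then the finger opening in m, from 0 to 0.0878. In form: [rx, ry, rz, tx, ty, tz, fingers, rx, ry, rz, tx, ty, tz, fingers, ...]. A call has 1 to 20 rows; each row shifts and turns the commanded pose from where the row before left it, along the tool's axes as they then stand; what a row does not reach is not made up. A row lasts 1/10 s, in which the tool goes at most 50 mm and 8.59 degrees, less where a joint would pass 70% of its speed; a pose out of reach is approached as far as the arm can. A call is refused whole if a number of a shift passes 0.05 or a number of a turn 0.15, either way. A call with a gripper value outside its range is refused whole. The fingers move at their own pace and stop on an object; "force" is the grip in N (left out, the last holds). Time passes only in rows, so rows that do not move let the fingers close. It gives the time, the measured TCP pose, the force, the opening and the grip force at its end, in the units of the state.
- status.get_obs(): the state, without advancing time (a new reading comes with each control period).
- camera(name): name is "scene" or "top" or "wrist"; returns a dict with "color" (420x560x3 uint8, red, green, blue), "fov_y" (degrees; the focal length in pixels is half the picture's height over the tangent of half this angle, whatever the lens; pixels are square), "cx", "cy" (the principal point, pixels), "T" (4x4, takes a point from camera to world coordinates). Camera axes: x right, y down, z forward; pixel columns grow to the right and rows downward; lengths in m; the calibration is good to about 2 mm. A picture is of the moment at which its call begins. There is no depth.
- manip.finish_job(): hands the job in; it is judged then, once.
The state is a dict: "clock": time; "q": joint angles; "qd": joint speeds; "tau": joint torques, N m; "position": TCP position; "orientation": TCP orientation; "force": force on the tool from outside, world axes, zero at the start; "torque": the same for the moment, N m; "grip_width": opening from 0.0 (shut) to 1.0 (fully open); "gripper_force": force on a finger pad.
Only numpy, scipy, OpenCV 4.12 (cv2) and the standard library are available. Lean on these libraries where they do the work, as an engineer would, in place of code of your own. Each camera call takes 0.05 s, during which the arm holds its last target. There are 200 camera calls.

## Working session

There is one attempt and no reset: what is moved stays moved. The work goes in short steps, Python scripts to look and compute and a tool call to move; the robot and the scene stay as the last step left them, time stands still between calls to the robot, and variables do not carry over. Pictures are saved under pics/ and viewed, at most 10 in all, crops included, and the job is handed in when it is done.

Besides the shell and the picture viewer there is one more tool, called as name(argument=value, ...) on one line, values as JSON. carry_out: Moves the arm, as the interface text tells. Its arguments: {"type":"object","properties":{"plan":{"type":"array","items":{"type":"number"}},"force":{"type":"number"}},"required":["plan"]}

```bash
mkdir -p pics; ls; python3 - <<'E'
from station import status, camera, manip
import cv2, numpy as np
o=status.get_obs(); print({k:np.round(v,3).tolist() for k,v in o.items()}, manip.grip_point_offset)
for n in("top","scene"):
    c=camera(n); cv2.imwrite(f"pics/{n}0.png",c["color"][:,:,::-1]); print(n,c["fov_y"],c["cx"],c["cy"],np.round(c["T"],4).tolist())
E
```

```text
pics
{'clock': 0.0, 'q': [-1.3, 0.424, 1.631, -0.0, 1.089, -0.019], 'qd': [-0.0, 0.002, -0.0, 0.0, -0.002, 0.0], 'tau': [0.002, -54.462, -27.367, 0.065, 0.023, -0.0], 'position': [0.178, -0.598, 0.187], 'orientation': [[0.958, 0.286, -0.0], [0.286, -0.958, 0.001], [0.0, -0.002, -1.0]], 'force': [-0.057, 0.12, 0.191], 'torque': [-0.005, 0.012, 0.063], 'gripper_force': 0.0, 'grip_width': 1.0} -0.0187
top 54.091038529995174 287.2568208202142 203.00386304169936 [[0.0147, -0.9764, 0.2157, 0.434], [-0.9999, -0.0156, -0.0026, 0.2652], [0.0059, -0.2156, -0.9765, 0.9016], [0.0, 0.0, 0.0, 1.0]]
scene 53.36918067716788 277.57475786856537 203.20213245004285 [[-0.7267, -0.5097, 0.4607, 0.205], [-0.687, 0.5456, -0.48, 0.6576], [-0.0067, -0.6653, -0.7466, 0.675], [0.0, 0.0, 0.0, 1.0]]
```

View pics/top0.png

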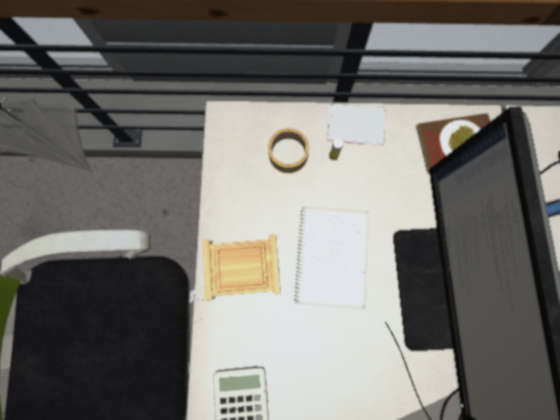

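View pics/scene0.png

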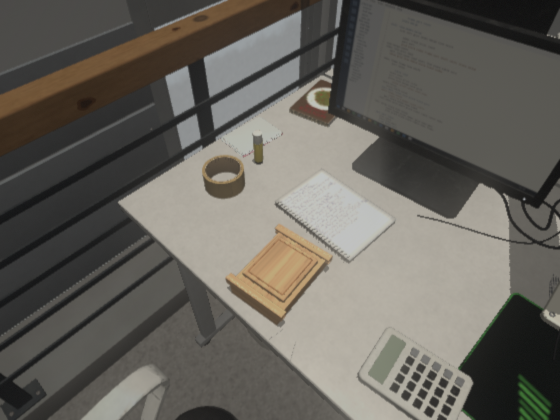

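The top view shows the box at about (241,268), with its side walls left and right (columns 208 and 275), so the lid slides along image vertical, which is roughly world x. The notebook is at (332,257), the tape at (289,150), the glue at (336,148) and a calculator at (241,395). The scene view agrees: box (280,270), notebook (335,213), tape (223,176), glue (258,147).

```bash
cat > h.py <<'E'
from station import status, camera, manip
import cv2, numpy as np
def ray(c,u,v):
    f=c["color"].shape[0]/2/np.tan(np.radians(c["fov_y"]/2))
    d=np.array([(u-c["cx"])/f,(v-c["cy"])/f,1.]); T=np.asarray(c["T"]); return T[:3,3],T[:3,:3]@d
def onz(c,u,v,z):
    p,d=ray(c,u,v); return p+d*(z-p[2])/d[2]
def proj(c,P):
    T=np.asarray(c["T"]); f=c["color"].shape[0]/2/np.tan(np.radians(c["fov_y"]/2)); q=T[:3,:3].T@(np.asarray(P)-T[:3,3]); return q[:2]/q[2]*f+[c["cx"],c["cy"]]
def blob(m,x0,y0,x1,y1):
    k=np.zeros(m.shape,np.uint8); k[y0:y1,x0:x1]=m[y0:y1,x0:x1]
    return max(cv2.findContours(k,0,2)[0],key=cv2.contourArea)
def show(): 
    o=status.get_obs(); print({k:np.round(o[k],3).tolist() for k in("clock","q","position","orientation","force","grip_width","gripper_force")})
E
python3 - <<'E'
from h import *
c=camera("top"); im=c["color"]; hsv=cv2.cvtColor(im,cv2.COLOR_RGB2HSV)
wood=((hsv[...,1]>90)&(hsv[...,2]>90)&(hsv[...,0]<30)).astype(np.uint8)
b=blob(wood,195,225,290,310)
r=cv2.minAreaRect(b); print("box rect",r)
z=.042
P=np.array([onz(c,u,v,z)[:2] for u,v in cv2.boxPoints(r)]);print(np.round(P,4).tolist(),"ctr",P.mean(0).round(4))
print([np.linalg.norm(P[i]-P[i-1]).round(4) for i in range(4)])
for n,a,zz in(("tape",(260,120,318,180),.048),("glue",(322,132,350,166),.088)):
    t=blob(wood,*a); r=cv2.minEnclosingCircle(t);print(n,r,onz(c,*r[0],zz).round(4), cv2.contourArea(t))
S=np.hstack([cv2.resize(im[195:320,190:380],None,fx=4,fy=4,interpolation=cv2.INTER_CUBIC)])
cv2.imwrite("pics/crop.png",S[:,:,::-1])
s=camera("scene"); ctr=P.mean(0)
print("scene proj of lid panel", proj(s,[*ctr,.045]))
E
```

```text
box rect ((240.57940673828125, 266.0323486328125), (55.22148132324219, 70.94426727294922), 85.60128784179688)
[[0.539, 0.438], [0.5528, 0.2901], [0.4397, 0.279], [0.4268, 0.4227]] ctr [0.4896 0.3574]
[np.float64(0.1133), np.float64(0.1485), np.float64(0.1136), np.float64(0.1443)]
tape ((288.0, 148.7586212158203), 20.380693435668945) [0.7441 0.2631 0.048 ] 1202.0
glue ((333.5, 154.0), 4.272101879119873) [0.7197 0.1683 0.088 ] 33.5
scene proj of lid panel [279.60791307 265.03696766]
```

View pics/crop.png

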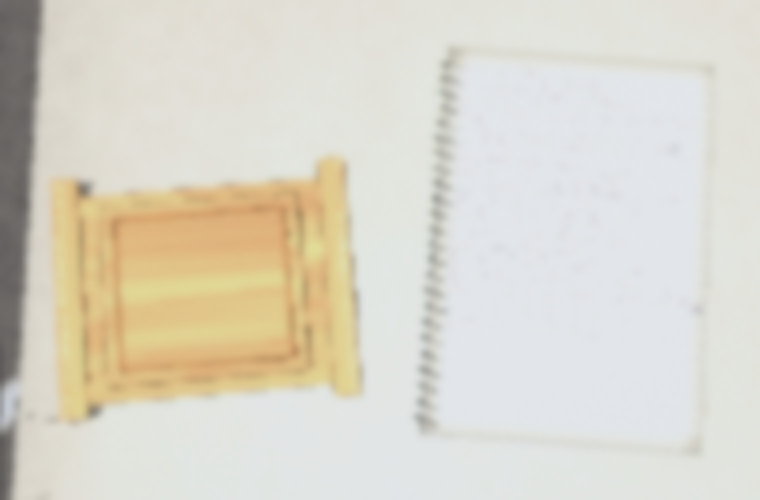

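The crop shows the box walls' outer corners at crop pixels (52,180), (345,156), (360,392) and (62,420). The notebook's corners are at (450,47), (713,68), (698,453) and (420,432), with the spiral on its left edge.

```bash
python3 - <<'E'
from h import *
c=camera("top"); s=camera("scene")
def q(L,z): return np.array([onz(c,190+u/4-.375,195+v/4-.375,z)[:2] for u,v in L])
for n,L,z in(("box",[(52,180),(345,156),(360,392),(62,420)],.042),("lidpanel",[(103,201),(298,191),(310,366),(110,385)],.045),("pad",[(450,47),(713,68),(698,453),(420,432)],.011)):
    P=q(L,z);e=[np.linalg.norm(P[i]-P[(i+1)%4]).round(4) for i in range(4)]
    dx=(P[0]-P[3])+(P[1]-P[2]);dy=(P[0]-P[1])+(P[3]-P[2])
    print(n,P.round(4).tolist(),P.mean(0).round(4),"sides",e,"yaw x",np.arctan2(dx[1],dx[0]).round(4),"yaw y",(np.arctan2(dy[1],dy[0])-np.pi/2).round(4))
    if n=="box":
        # scene-view check: project the 8 outer wall corners
        ctr=P.mean(0);y=np.arctan2(dx[1],dx[0]);X=np.array([np.cos(y),np.sin(y)]);Y=np.array([-X[1],X[0]])
        for a,b in((1,1),(1,-1),(-1,-1),(-1,1)): print(a,b,proj(s,[*(ctr+.062*a*X+.077*b*Y),.042]).round(1))
im=s["color"][215:325,215:345]; cv2.imwrite("pics/sc.png",cv2.resize(im,None,fx=5,fy=5,interpolation=cv2.INTER_CUBIC)[:,:,::-1])
E
```

```text
box [[0.5424, 0.4391], [0.5574, 0.2859], [0.4362, 0.2757], [0.4201, 0.4268]] [0.489  0.3569] sides [np.float64(0.154), np.float64(0.1216), np.float64(0.152), np.float64(0.1229)] yaw x 0.092 yaw y 0.1021
1 1 [225.2 276.9]
1 -1 [279.2 223. ]
-1 -1 [332.8 255.4]
-1 1 [281.  317.2]
lidpanel [[0.5314, 0.4114], [0.5382, 0.31], [0.4488, 0.3014], [0.4378, 0.4029]] [0.4891 0.3564] sides [np.float64(0.1016), np.float64(0.0898), np.float64(0.102), np.float64(0.094)] yaw x 0.0925 yaw y 0.0874
pad [[0.6236, 0.2298], [0.614, 0.0844], [0.4076, 0.098], [0.4162, 0.2441]] [0.5153 0.1641] sides [np.float64(0.1457), np.float64(0.2069), np.float64(0.1464), np.float64(0.2079)] yaw x -0.0674 yaw y -0.0621
```

View pics/sc.png

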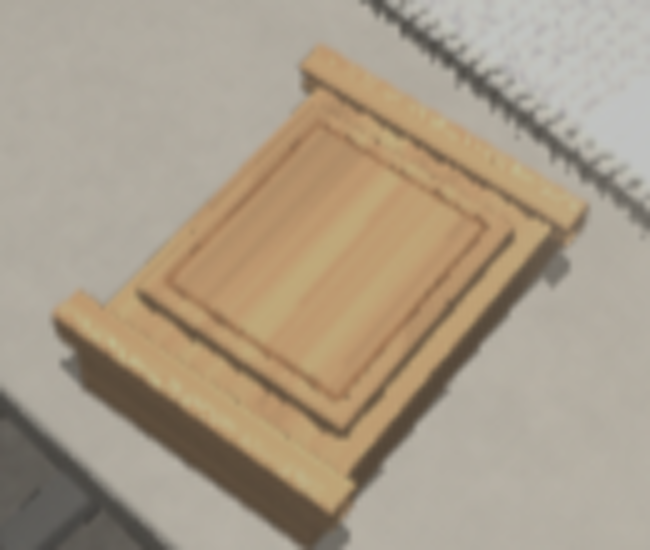

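The four box corners land within about 1 mm when checked in the scene view. Before I move, the monitor stands between the start pose and the box, so I'll triangulate it.

```bash
python3 - <<'E'
from h import *
c=camera("top"); s=camera("scene")
def tri(a,b):
    p,d=ray(c,*a);q,e=ray(s,*b);A=np.stack([d,-e],1);t=np.linalg.lstsq(A,q-p,rcond=None)[0]
    x,y=p+t[0]*d,q+t[1]*e;return ((x+y)/2).round(3),np.linalg.norm(x-y).round(3)
print("mon far-bottom",tri((433,170),(331,88)))
print("glue top",tri((337,143),(257,135)),"stand corner",tri((395,231),(410,120)))
for u,v in((475,420),(455,345),(395,231),(408,349)): print((u,v),[onz(c,u,v,z)[:2].round(3).tolist() for z in(0,.1,.2)])
for u,v in((555,195),): print([onz(s,u,v,z).round(3).tolist() for z in(0,.05,.1,.15,.2)])
print("calc top edge",onz(c,240,367,.0).round(3),"desk edge",onz(c,192,300,0).round(3))
w=camera("wrist")["color"]; t=c["color"]; 
cv2.imwrite("pics/w.png",np.hstack([w,t])[::1,::1,::-1][:, :560])
E
```

```text
mon far-bottom (array([ 0.672, -0.011,  0.152]), np.float64(0.009))
glue top (array([0.746, 0.159, 0.081]), np.float64(0.002)) stand corner (array([0.498, 0.065, 0.213]), np.float64(0.091))
(475, 420) [[0.191, -0.122], [0.218, -0.079], [0.245, -0.036]]
(455, 345) [[0.335, -0.092], [0.346, -0.053], [0.357, -0.013]]
(395, 231) [[0.573, 0.023], [0.558, 0.05], [0.542, 0.077]]
(408, 349) [[0.325, 0.006], [0.337, 0.035], [0.35, 0.064]]
[[0.194, -0.209, 0.0], [0.195, -0.144, 0.05], [0.196, -0.08, 0.1], [0.197, -0.016, 0.15], [0.197, 0.048, 0.2]]
calc top edge [0.285 0.355 0.   ] desk edge [0.418 0.463 0.   ]
```

View pics/w.png

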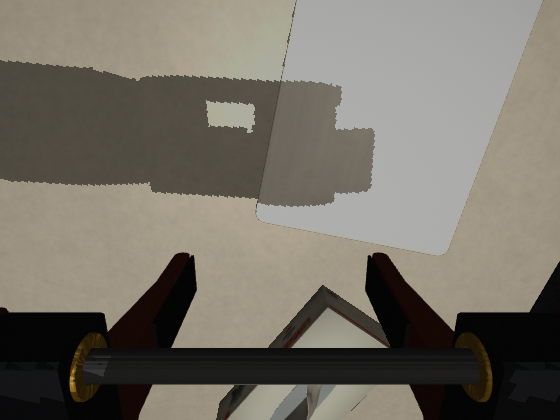

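The wrist view shows only bare desk and paper below the gripper. The monitor stands near y = -0.02, x from 0.2 to 0.67, with its top at about z = 0.41. I'll lift above it before swinging over.

carry_out(plan=[0,0,0,0,0,-0.05,0.06,0,0,0,0,0,-0.05,0.06,0,0,0,0,0,-0.05,0.06,0,0,0,0,0,-0.05,0.06,0,0,0,0,0,-0.05,0.06,0,0,0,0,0,-0.05,0.06,0,0,0,0,0,-0.05,0.06,0,0,0,0.039,-0.0195,-0.005,0.06,0,0,0,0.039,-0.0195,0,0.06,0,0,0,0.039,-0.0195,0,0.06,0,0,0,0.039,-0.0195,0,0.06,0,0,0,0.039,-0.0195,0,0.06,0,0,0,0.039,-0.0195,0,0.06,0,0,0,0.039,-0.0195,0,0.06,0,0,0,0.039,-0.0195,0,0.06,0,0,0,0.039,-0.0195,0,0.06,0,0,0,0,0,0,0.06])

```text
clock: 2.15
position: [0.4676, -0.3271, 0.5424]
orientation: [[0.957, 0.291, 0.0], [0.291, -0.957, 0.001], [0.001, -0.001, -1.0]]
force: [-0.2, -0.4, 0.0]
grip_width: 0.684
gripper_force: 0.0
```

carry_out(plan=[0,0,0,0.019,-0.041,0,0.06,0,0,0,0.019,-0.041,0,0.06,0,0,0,0.019,-0.041,0,0.06,0,0,0,0.019,-0.041,0,0.06,0,0,0,0.019,-0.041,0,0.06,0,0,0,0.019,-0.041,0,0.06,0,0,0,0.019,-0.041,0,0.06,0,0,0,0.019,-0.041,0,0.06,0,0,0,-0.001,-0.048,0,0.06,0,0,0,-0.001,-0.048,0,0.06,0,0,0,-0.001,-0.048,0,0.06,0,0,0,-0.001,-0.048,0,0.06,0,0,0,-0.001,-0.048,0,0.06,0,0,0,-0.001,-0.048,0,0.06,0,0,0,-0.001,-0.048,0,0.06,0,0,0.1,0,0,0,0.06,0,0,0.1,0,0,0,0.06,0,0,0,0,0,0,0.06,0,0,0,0,0,0,0.06])

```text
clock: 4.05
position: [0.4143, 0.3467, 0.5429]
orientation: [[0.996, 0.092, 0.0], [0.092, -0.996, -0.0], [0.0, 0.0, -1.0]]
force: [0.2, -0.2, -0.1]
grip_width: 0.686
gripper_force: 0.0
```

carry_out(plan=[0,0,0,0,-0.003,0.05,0.06,0,0,0,0,0,0.05,0.06,0,0,0,0,0,0.05,0.06,0,0,0,0,0,0.05,0.06,0,0,0,0,0,0.05,0.06,0,0,0,0,0,0.05,0.06,0,0,0,0,0,0.05,0.06,0,0,0,0,0,0.05,0.06,0,0,0,0,0,0.04,0.06,0,0,0,0,0,0.03,0.06,0,0,0,0,0,0.02,0.06,0,0,0,0,0,0.01,0.06,0,0,0,0,0,0.003,0.06,0,0,0,0,0,0,0.06])

```text
clock: 5.45
position: [0.4143, 0.3503, 0.0403]
orientation: [[0.996, 0.09, 0.0], [0.09, -0.996, 0.0], [0.001, -0.0, -1.0]]
force: [-0.7, -0.4, 0.1]
grip_width: 0.683
gripper_force: 0.0
```

```bash
python3 - <<'E'
from h import *
show()
w=camera("scene")["color"][190:350,190:380]
cv2.imwrite("pics/s2.png",cv2.resize(w,None,fx=4,fy=3.75,interpolation=cv2.INTER_CUBIC)[:,:,::-1])
E
```

```text
{'clock': 5.45, 'q': [0.68, 0.522, 1.9, 0.0, 0.719, 2.161], 'position': [0.414, 0.35, 0.04], 'orientation': [[0.996, 0.09, 0.0], [0.09, -0.996, 0.0], [0.001, -0.0, -1.0]], 'force': [-0.715, -0.362, 0.121], 'grip_width': 0.683, 'gripper_force': 0.0}
```

View pics/s2.png

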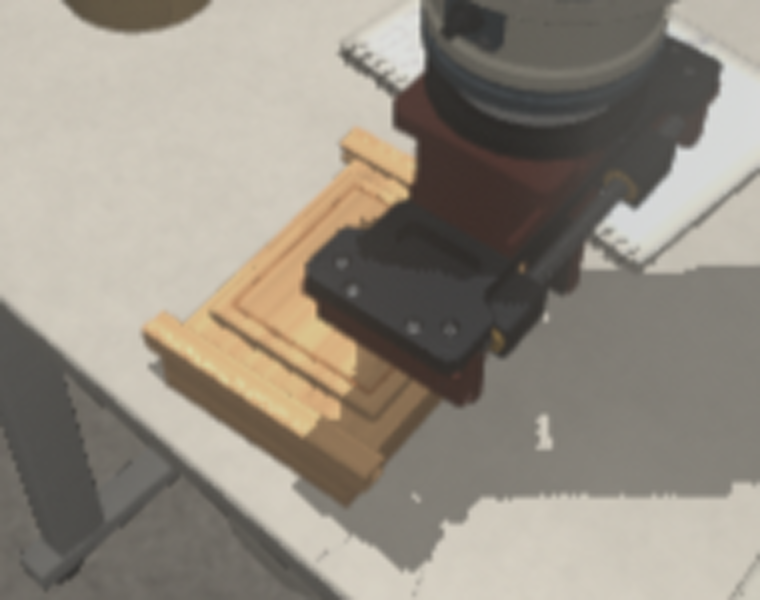

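The picture shows the finger at about (465,400), just outside the near end of the box and clear of everything. I'll approach in tool +x and feel for contact.

carry_out(plan=[0,0,0,0.006,0,0,0.06,0,0,0,0.004,0,0,0.06,0,0,0,0.002,0,0,0.06,0,0,0,0.002,0,0,0.06,0,0,0,0,0,0,0.06])

```text
clock: 6.0
position: [0.4281, 0.3516, 0.04]
orientation: [[0.996, 0.089, 0.0], [0.089, -0.996, 0.0], [0.0, -0.0, -1.0]]
force: [-0.7, -0.0, -0.1]
grip_width: 0.684
gripper_force: 0.0
```

carry_out(plan=[0,0,0,0.001,0,0,0.06,0,0,0,0.001,0,0,0.06,0,0,0,0.001,0,0,0.06,0,0,0,0,0,0,0.06])

```text
clock: 6.4
position: [0.4308, 0.3519, 0.0399]
orientation: [[0.996, 0.09, 0.0], [0.09, -0.996, 0.0], [0.0, -0.0, -1.0]]
force: [-0.9, -0.3, -0.1]
grip_width: 0.681
gripper_force: 0.0
```

carry_out(plan=[0,0,0,0.001,0,0,0.06,0,0,0,0.001,0,0,0.06,0,0,0,0,0,0,0.06])

```text
clock: 6.7
position: [0.4329, 0.3521, 0.0399]
orientation: [[0.996, 0.09, 0.0], [0.09, -0.996, 0.0], [0.0, -0.0, -1.0]]
force: [-0.1, -0.2, -0.3]
grip_width: 0.681
gripper_force: 0.0
```

carry_out(plan=[0,0,0,0.001,0,0,0.06,0,0,0,0.001,0,0,0.06,0,0,0,0,0,0,0.06])

```text
clock: 7.0
position: [0.4349, 0.3523, 0.0399]
orientation: [[0.996, 0.09, 0.0], [0.09, -0.996, 0.0], [0.0, -0.0, -1.0]]
force: [0.5, 0.4, 0.5]
grip_width: 0.682
gripper_force: 0.0
```

carry_out(plan=[0,0,0,0.001,0,0,0.06,0,0,0,0.001,0,0,0.06])

```text
clock: 7.2
position: [0.4368, 0.3524, 0.0399]
orientation: [[0.996, 0.09, 0.0], [0.09, -0.996, 0.0], [0.0, -0.0, -1.0]]
force: [0.1, 0.0, 0.2]
grip_width: 0.681
gripper_force: 0.0
```

carry_out(plan=[0,0,0,0.001,0,0,0.06,0,0,0,0.001,0,0,0.06])

```text
clock: 7.4
position: [0.4388, 0.3526, 0.0399]
orientation: [[0.996, 0.09, 0.0], [0.09, -0.996, 0.0], [0.0, -0.0, -1.0]]
force: [0.1, 0.4, 0.5]
grip_width: 0.685
gripper_force: 0.0
```

carry_out(plan=[0,0,0,0.001,0,0,0.06,0,0,0,0.001,0,0,0.06])

```text
clock: 7.6
position: [0.4407, 0.3527, 0.0399]
orientation: [[0.996, 0.09, -0.0], [0.09, -0.996, -0.0], [-0.0, 0.0, -1.0]]
force: [-0.3, -0.6, -0.1]
grip_width: 0.685
gripper_force: 0.0
```

carry_out(plan=[0,0,0,0.001,0,0,0.06,0,0,0,0.001,0,0,0.06])

```text
clock: 7.8
position: [0.4428, 0.3529, 0.0399]
orientation: [[0.996, 0.09, -0.0], [0.09, -0.996, 0.0], [-0.0, -0.0, -1.0]]
force: [-0.5, -0.2, -0.3]
grip_width: 0.686
gripper_force: 0.0
```

```bash
python3 - <<'E'
from h import *
show()
w=camera("scene")["color"][190:350,190:380]
cv2.imwrite("pics/s3.png",cv2.resize(w,None,fx=4,fy=3.75,interpolation=cv2.INTER_CUBIC)[:,:,::-1])
E
```

```text
{'clock': 7.8, 'q': [0.652, 0.548, 1.846, 0.0, 0.747, 2.133], 'position': [0.443, 0.353, 0.04], 'orientation': [[0.996, 0.09, -0.0], [0.09, -0.996, 0.0], [-0.0, -0.0, -1.0]], 'force': [-0.456, -0.171, -0.255], 'grip_width': 0.686, 'gripper_force': 0.0}
```

View pics/s3.png

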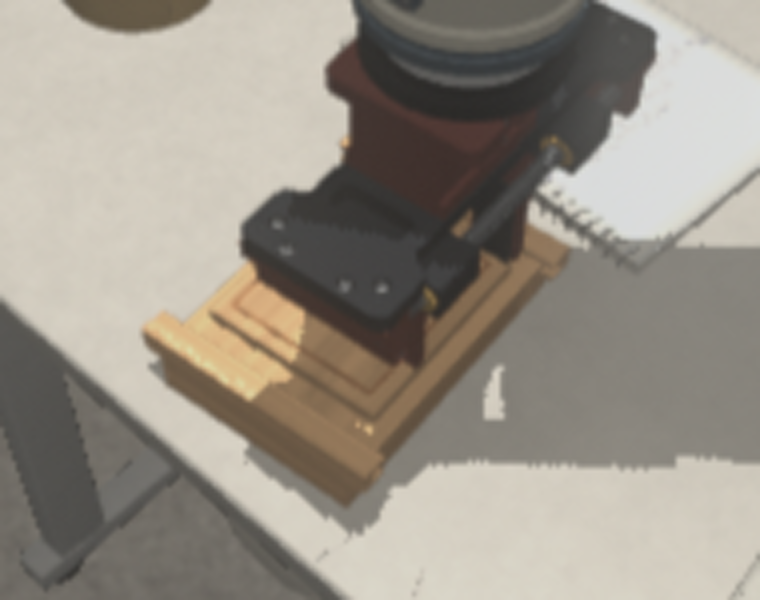

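The picture shows the panel's near corner still at about (375,415) and the finger at (415,365), just reaching the panel's end face. I'll go on gently and track the lid numerically.

carry_out(plan=[0,0,0,0.001,0,0,0.06,0,0,0,0.001,0,0,0.06])

```text
clock: 8.05
position: [0.4447, 0.3531, 0.0399]
orientation: [[0.996, 0.09, -0.0], [0.09, -0.996, -0.0], [-0.0, 0.0, -1.0]]
force: [-0.4, -0.2, 0.4]
grip_width: 0.681
gripper_force: 0.0
```

carry_out(plan=[0,0,0,0.001,0,0,0.06,0,0,0,0.001,0,0,0.06])

```text
clock: 8.25
position: [0.4467, 0.3533, 0.0399]
orientation: [[0.996, 0.09, 0.0], [0.09, -0.996, 0.0], [0.0, -0.0, -1.0]]
force: [-0.3, 0.3, -0.4]
grip_width: 0.683
gripper_force: 0.0
```

```bash
cat >> h.py <<'E'
def track(z=.045,old="pics/scene0.png"):
    # displacement of panel's left (+y) edge corner region along box x between first scene image and now (crude)
    a=cv2.cvtColor(cv2.imread(old),cv2.COLOR_BGR2GRAY); s=camera("scene"); b=cv2.cvtColor(s["color"],cv2.COLOR_RGB2GRAY)
    out=[]
    for (u,v) in ((243,273),(252,284),(262,290)):
        t=a[v-5:v+6,u-5:u+6]; R=b[v-25:v+20,u-35:u+20]; m=cv2.matchTemplate(R,t,cv2.TM_CCOEFF_NORMED); _,k,_,l=cv2.minMaxLoc(m)
        out.append((l[0]-30,l[1]-20,round(k,2)))
    print("shift px",out); return s
E
python3 -c "
from h import *
show(); s=track()
o=status.get_obs();p=np.array(o['position']);R=np.array(o['orientation'])
for d in(-.03,-.044,.03,.044): print(d,proj(s,p+R[:,1]*d))
"
```

```text
{'clock': 8.25, 'q': [0.648, 0.552, 1.839, 0.0, 0.751, 2.129], 'position': [0.447, 0.353, 0.04], 'orientation': [[0.996, 0.09, 0.0], [0.09, -0.996, 0.0], [0.0, -0.0, -1.0]], 'force': [-0.268, 0.255, -0.435], 'grip_width': 0.683, 'gripper_force': 0.0}
shift px [(0, 0, 1.0), (0, 0, 1.0), (-10, -7, 0.98)]
-0.03 [288.62976953 291.2626311 ]
-0.044 [283.63439177 297.02747693]
0.03 [308.93708678 267.82725569]
0.044 [313.43402944 262.63762192]
```

The lid hasn't moved. The fingertip shows about 8–10 mm higher than the TCP, so the open fingers swing back and pass over the panel. I'll back off, shut the fingers so the tips sit at the TCP, and approach again.

carry_out(plan=[0,0,0,-0.02,0,0,0.06,0,0,0,-0.015,0,0,0,0,0,0,0,0,0,0,0,0,0,0,0,0,0,0,0,0,0,0,0,0,0,0,0,0,0,0,0,0,0,0,0,0,0,0,0,0,0,0,0,0,0], force=20)

```text
clock: 9.1
position: [0.412, 0.3501, 0.0398]
orientation: [[0.996, 0.089, 0.0], [0.089, -0.996, 0.0], [0.0, -0.0, -1.0]]
force: [-0.3, -0.6, 0.6]
grip_width: 0.083
gripper_force: 0.0
```

carry_out(plan=[0,0,0,0.005,0,0,0,0,0,0,0.005,0,0,0,0,0,0,0.004,0,0,0,0,0,0,0.002,0,0,0,0,0,0,0.001,0,0,0])

```text
clock: 9.6
position: [0.429, 0.3516, 0.0398]
orientation: [[0.996, 0.089, 0.0], [0.089, -0.996, 0.0], [0.0, -0.0, -1.0]]
force: [-0.6, -0.4, 0.3]
grip_width: 0.005
gripper_force: 0.0
```

carry_out(plan=[0,0,0,0.001,0,0,0,0,0,0,0.001,0,0,0,0,0,0,0.001,0,0,0])

```text
clock: 9.9
position: [0.4317, 0.3519, 0.0399]
orientation: [[0.996, 0.09, -0.0], [0.09, -0.996, -0.0], [-0.0, 0.0, -1.0]]
force: [-0.4, -0.6, -0.4]
grip_width: 0.008
gripper_force: 0.0
```

carry_out(plan=[0,0,0,0.001,0,0,0,0,0,0,0.001,0,0,0])

```text
clock: 10.1
position: [0.4337, 0.3521, 0.0399]
orientation: [[0.996, 0.09, -0.0], [0.09, -0.996, -0.0], [-0.0, 0.0, -1.0]]
force: [-0.2, -0.6, 0.2]
grip_width: -0.0
gripper_force: 0.0
```

carry_out(plan=[0,0,0,0.001,0,0,0,0,0,0,0.001,0,0,0])

```text
clock: 10.3
position: [0.4357, 0.3523, 0.0399]
orientation: [[0.996, 0.09, 0.0], [0.09, -0.996, 0.0], [0.0, -0.0, -1.0]]
force: [0.7, 0.7, -0.2]
grip_width: 0.003
gripper_force: 0.0
```

```bash
python3 -c "
from h import *
show(); s=track()"
```

```text
{'clock': 10.3, 'q': [0.659, 0.542, 1.86, 0.0, 0.74, 2.14], 'position': [0.436, 0.352, 0.04], 'orientation': [[0.996, 0.09, 0.0], [0.09, -0.996, 0.0], [0.0, -0.0, -1.0]], 'force': [0.657, 0.65, -0.249], 'grip_width': 0.003, 'gripper_force': 0.0}
shift px [(0, 0, 1.0), (0, 0, 1.0), (-10, -7, 0.98)]
```

carry_out(plan=[0,0,0,0.001,0,0.001,0,0,0,0,0.001,0,0.001,0])

```text
clock: 10.55
position: [0.4377, 0.3524, 0.0378]
orientation: [[0.996, 0.09, 0.0], [0.09, -0.996, -0.0], [0.0, 0.0, -1.0]]
force: [0.2, -0.0, -0.7]
grip_width: 0.002
gripper_force: 0.0
```

carry_out(plan=[0,0,0,0.001,0,0,0,0,0,0,0.001,0,0,0])

```text
clock: 10.75
position: [0.4397, 0.3526, 0.0378]
orientation: [[0.996, 0.09, -0.0], [0.09, -0.996, -0.0], [-0.0, 0.0, -1.0]]
force: [-0.6, -0.3, -0.1]
grip_width: 0.003
gripper_force: 0.0
```

carry_out(plan=[0,0,0,0.001,0,0,0,0,0,0,0.001,0,0,0])

```text
clock: 10.95
position: [0.4417, 0.3528, 0.0379]
orientation: [[0.996, 0.09, -0.0], [0.09, -0.996, 0.0], [-0.0, -0.0, -1.0]]
force: [-0.2, 0.5, -0.4]
grip_width: 0.005
gripper_force: 0.0
```

```bash
python3 -c "
from h import *
show(); s=track()"
```

```text
{'clock': 10.95, 'q': [0.653, 0.551, 1.849, 0.0, 0.742, 2.134], 'position': [0.442, 0.353, 0.038], 'orientation': [[0.996, 0.09, -0.0], [0.09, -0.996, 0.0], [-0.0, -0.0, -1.0]], 'force': [-0.241, 0.469, -0.417], 'grip_width': 0.005, 'gripper_force': 0.0}
shift px [(0, 0, 1.0), (0, 0, 1.0), (-10, -7, 0.98)]
```

carry_out(plan=[0,0,0,0.001,0,0,0,0,0,0,0.001,0,0,0])

```text
clock: 11.2
position: [0.4437, 0.353, 0.0379]
orientation: [[0.996, 0.09, 0.0], [0.09, -0.996, 0.0], [0.0, -0.0, -1.0]]
force: [0.1, 0.2, 0.5]
grip_width: 0.003
gripper_force: 0.0
```

carry_out(plan=[0,0,0,0.001,0,0,0,0,0,0,0.001,0,0,0])

```text
clock: 11.4
position: [0.4458, 0.3532, 0.0379]
orientation: [[0.996, 0.09, 0.0], [0.09, -0.996, 0.0], [0.0, -0.0, -1.0]]
force: [-0.2, -0.7, -0.9]
grip_width: 0.008
gripper_force: 0.0
```

```bash
python3 - <<'E'
from h import *
show(); s=track()
w=s["color"][225:315,220:340]
a=cv2.imread("pics/scene0.png")[225:315,220:340]
w=cv2.resize(w,None,fx=6,fy=6,interpolation=cv2.INTER_CUBIC)[:,:,::-1]
cv2.imwrite("pics/s4.png",cv2.convertScaleAbs(w,alpha=1.5))
E
```

```text
{'clock': 11.4, 'q': [0.649, 0.554, 1.841, 0.0, 0.746, 2.13], 'position': [0.446, 0.353, 0.038], 'orientation': [[0.996, 0.09, 0.0], [0.09, -0.996, 0.0], [0.0, -0.0, -1.0]], 'force': [-0.166, -0.738, -0.927], 'grip_width': 0.008, 'gripper_force': 0.0}
shift px [(0, 0, 1.0), (0, 0, 1.0), (-10, -7, 0.98)]
```

View pics/s4.png

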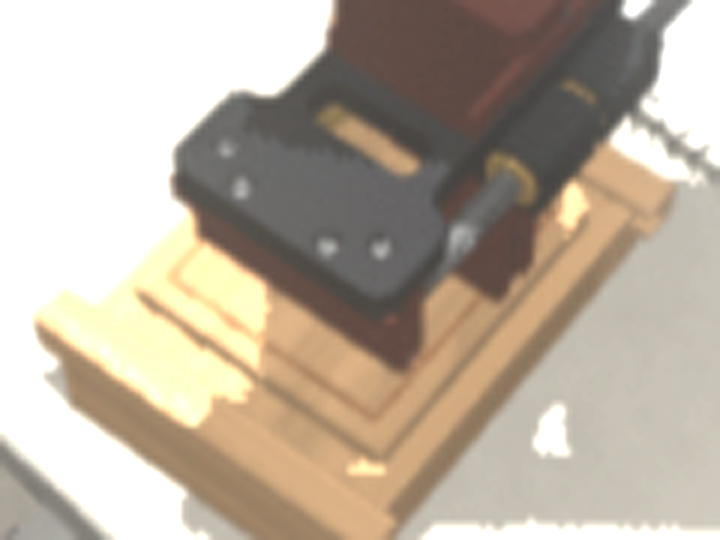

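The picture shows the lid unmoved, with its panel corner at (380,450). Two prongs hang at (410,365) and (505,290), but I can't see the tips. I'll check against the wrist camera with the expected points projected onto it.

```bash
python3 - <<'E'
from h import *
show()
o=status.get_obs();p=np.array(o['position']);R=np.array(o['orientation'])
C=np.array([.489,.357,0]);X=np.array([.9955,.0949,0]);Y=np.array([-.0949,.9955,0]);Z=np.array([0,0,1])
w=camera("wrist"); s=camera("scene"); outs=[]
im={}
for n,c in(("w",w),("s",s)):
    a=c["color"][:,:,::-1].copy()
    P=[tuple(proj(c,q).round().astype(int).tolist()) for q in(p, C-.046*X+.052*Y+.045*Z, C-.046*X-.052*Y+.045*Z, C-.062*X+.077*Y+.042*Z, C-.062*X-.077*Y+.042*Z)]
    print(n,P)
    cols=[(0,0,255),(0,255,0),(0,255,0),(255,0,0),(255,0,0)]
    for q,k in zip(P,cols): cv2.circle(a,q,2 if n=="s" else 5,k,-1)
    im[n]=cv2.convertScaleAbs(a,alpha=1.4,beta=15)
r=cv2.resize(im["s"][215:320,280:340],None,fx=4,fy=4)
cv2.imwrite("pics/w5.png",np.hstack([im["w"],r]))
E
```

```text
{'clock': 11.45, 'q': [0.649, 0.554, 1.841, -0.0, 0.746, 2.13], 'position': [0.446, 0.353, 0.038], 'orientation': [[0.996, 0.09, 0.0], [0.09, -0.996, 0.0], [0.0, -0.0, -1.0]], 'force': [0.418, 0.673, -0.097], 'grip_width': 0.008, 'gripper_force': 0.0}
w [(280, 247), (192, 257), (368, 255), (155, 279), (406, 277)]
s [(299, 280), (283, 300), (318, 259), (281, 317), (333, 255)]
```

View pics/w5.png

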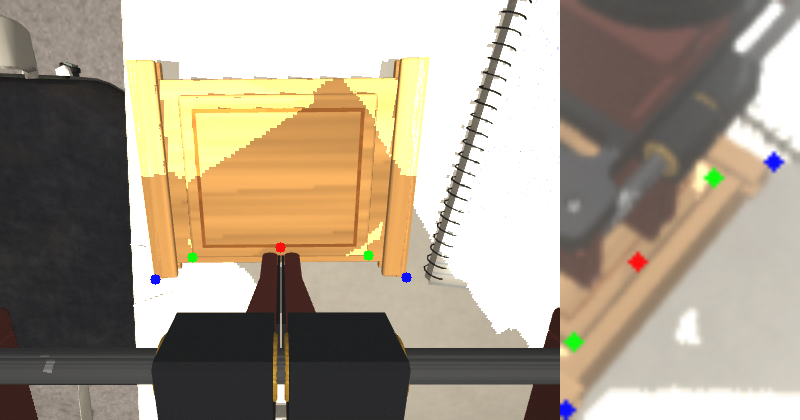

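In the wrist view the fingers are shut with their tips at (280,255). The projected TCP (red) is at (280,247), and the panel's end edge at row 256 agrees with the green marks. So the box fit is good, but the tips look higher than the TCP; I'll quantify that.

```bash
python3 - <<'E'
from h import *
o=status.get_obs();p=np.array(o['position']);R=np.array(o['orientation'])
w=camera("wrist"); s=camera("scene")
print("wrist cam in tool:",(R.T@(w["T"][:3,3]-p)).round(4), (R.T@w["T"][:3,2]).round(3), w["fov_y"])
for h in(0,.01,.02,.03):
  print(h,[ [proj(c,p+R@np.array([a,b,-h])).round(0).tolist() for a in(-.01,0,.01) for b in(-.011,.011)] for c in(w,s)])
# maroon mask of tips in both
for n,c,a in(("w",w,(255,240,310,310)),("s",s,(296,255,315,295))):
    im=c["color"].astype(int); x0,y0,x1,y1=a
    m=(im[...,0]<75)&(im[...,0]>im[...,1]+8); 
    for v in range(y0,y1,3 if n=="w" else 2):
        u=np.where(m[v,x0:x1])[0]; print(n,v,(u.min()+x0,u.max()+x0,len(u)) if len(u) else None, end=" ")
    print()
print(s["color"][262:292:3,300:312:3].tolist())
E
```

```text
wrist cam in tool: [ 0.0847  0.0004 -0.1964] [-0.304  0.     0.953] 61.83380282521811
0 [[[262.0, 262.0], [298.0, 262.0], [262.0, 247.0], [298.0, 247.0], [261.0, 232.0], [298.0, 232.0]], [[300.0, 288.0], [308.0, 279.0], [296.0, 285.0], [303.0, 276.0], [291.0, 281.0], [299.0, 273.0]]]
0.01 [[[261.0, 269.0], [298.0, 269.0], [261.0, 254.0], [299.0, 254.0], [260.0, 238.0], [299.0, 238.0]], [[301.0, 285.0], [308.0, 276.0], [296.0, 282.0], [303.0, 273.0], [291.0, 278.0], [299.0, 270.0]]]
0.02 [[[260.0, 278.0], [299.0, 278.0], [260.0, 261.0], [300.0, 261.0], [259.0, 245.0], [300.0, 245.0]], [[301.0, 282.0], [308.0, 273.0], [296.0, 278.0], [304.0, 270.0], [291.0, 275.0], [299.0, 267.0]]]
0.03 [[[259.0, 287.0], [300.0, 287.0], [259.0, 270.0], [301.0, 270.0], [258.0, 252.0], [301.0, 252.0]], [[301.0, 279.0], [309.0, 270.0], [296.0, 275.0], [304.0, 267.0], [291.0, 272.0], [299.0, 264.0]]]
w 240 None w 243 None w 246 None w 249 None w 252 None w 255 (np.int64(263), np.int64(298), 32) w 258 (np.int64(262), np.int64(299), 33) w 261 (np.int64(262), np.int64(299), 34) w 264 (np.int64(262), np.int64(
[... 1059 characters left out ...]
e s 281 None s 283 None s 285 None s 287 None s 289 None s 291 None s 293 None 
[[[66, 65, 63], [62, 50, 45], [60, 48, 44], [80, 61, 52]], [[64, 52, 49], [63, 49, 44], [59, 48, 44], [110, 88, 69]], [[63, 48, 43], [63, 48, 44], [63, 50, 45], [122, 99, 76]], [[63, 49, 44], [63, 49, 45], [112, 91, 71], [109, 89, 70]], [[100, 78, 61], [80, 63, 53], [106, 88, 68], [142, 115, 87]], [[127, 104, 79], [111, 91, 70], [139, 112, 85], [141, 114, 87]], [[118, 96, 74], [137, 111, 84], [140, 114, 86], [106, 88, 68]], [[129, 105, 80], [141, 114, 86], [117, 97, 75], [94, 79, 64]], [[140, 114, 86], [129, 105, 80], [95, 79, 63], [121, 114, 104]], [[134, 109, 82], [96, 81, 64], [113, 104, 92], [132, 128, 120]]]
```

carry_out(plan=[0,0,0,0.002,0,0,0,0,0,0,0.002,0,0,0])

```text
clock: 11.85
position: [0.4498, 0.3536, 0.0379]
orientation: [[0.996, 0.09, 0.0], [0.09, -0.996, 0.0], [0.0, -0.0, -1.0]]
force: [1.1, -0.3, -0.2]
grip_width: 0.005
gripper_force: 0.0
```

```bash
python3 -c "
from h import *
show(); s=track()"
```

```text
{'clock': 11.85, 'q': [0.645, 0.558, 1.834, 0.0, 0.75, 2.126], 'position': [0.45, 0.354, 0.038], 'orientation': [[0.996, 0.09, 0.0], [0.09, -0.996, 0.0], [0.0, -0.0, -1.0]], 'force': [1.146, -0.264, -0.201], 'grip_width': 0.005, 'gripper_force': 0.0}
shift px [(0, 0, 1.0), (0, 0, 0.99), (-10, -7, 0.98)]
```

carry_out(plan=[0,0,0,0,0,0.001,0,0,0,0,0,0,0.001,0])

```text
clock: 12.1
position: [0.4496, 0.3535, 0.0358]
orientation: [[0.996, 0.09, -0.0], [0.09, -0.996, -0.0], [-0.0, 0.0, -1.0]]
force: [-0.4, 1.0, -0.4]
grip_width: 0.004
gripper_force: 0.0
```

carry_out(plan=[0,0,0,0,0,0.001,0,0,0,0,0,0,0.001,0])

```text
clock: 12.3
position: [0.4495, 0.3535, 0.0337]
orientation: [[0.996, 0.09, -0.0], [0.09, -0.996, -0.0], [-0.0, 0.0, -1.0]]
force: [0.4, -0.2, -0.8]
grip_width: 0.005
gripper_force: 0.0
```

carry_out(plan=[0,0,0,0,0,0.001,0,0,0,0,0,0,0.001,0])

```text
clock: 12.5
position: [0.4496, 0.3535, 0.0317]
orientation: [[0.996, 0.09, -0.0], [0.09, -0.996, -0.0], [-0.0, 0.0, -1.0]]
force: [0.3, -0.6, -0.6]
grip_width: 0.007
gripper_force: 0.0
```

carry_out(plan=[0,0,0,0,0,0.001,0,0,0,0,0,0,0.001,0])

```text
clock: 12.7
position: [0.4496, 0.3536, 0.0298]
orientation: [[0.996, 0.09, 0.0], [0.09, -0.996, 0.0], [0.0, -0.0, -1.0]]
force: [0.1, -1.1, -0.0]
grip_width: 0.01
gripper_force: 0.0
```

carry_out(plan=[0,0,0,0,0,0.001,0,0,0,0,0,0,0.001,0])

```text
clock: 12.9
position: [0.4496, 0.3535, 0.0278]
orientation: [[0.996, 0.09, -0.0], [0.09, -0.996, -0.0], [-0.0, -0.0, -1.0]]
force: [-0.6, -0.3, -0.5]
grip_width: 0.008
gripper_force: 0.0
```

```bash
python3 -c "
from h import *
show(); s=track()"
```

```text
{'clock': 12.9, 'q': [0.646, 0.574, 1.837, 0.0, 0.731, 2.126], 'position': [0.45, 0.354, 0.028], 'orientation': [[0.996, 0.09, -0.0], [0.09, -0.996, -0.0], [-0.0, -0.0, -1.0]], 'force': [-0.639, -0.305, -0.522], 'grip_width': 0.008, 'gripper_force': 0.0}
shift px [(0, 0, 1.0), (0, 0, 1.0), (-10, -7, 0.98)]
```

carry_out(plan=[0,0,0,0,0,0.001,0,0,0,0,0,0,0,0])

```text
clock: 13.15
position: [0.4496, 0.3535, 0.0267]
orientation: [[0.996, 0.09, -0.0], [0.09, -0.996, -0.0], [-0.0, 0.0, -1.0]]
force: [0.3, 0.5, -0.2]
grip_width: 0.008
gripper_force: 0.0
```

carry_out(plan=[0,0,0,0,0,0.001,0,0,0,0,0,0,0,0])

```text
clock: 13.35
position: [0.4495, 0.3535, 0.0258]
orientation: [[0.996, 0.09, -0.0], [0.09, -0.996, -0.0], [-0.0, 0.0, -1.0]]
force: [0.2, -0.4, 0.4]
grip_width: 0.004
gripper_force: 0.0
```

carry_out(plan=[0,0,0,0,0,0.001,0,0,0,0,0,0,0,0])

```text
clock: 13.55
position: [0.4496, 0.3535, 0.0248]
orientation: [[0.996, 0.09, -0.0], [0.09, -0.996, -0.0], [-0.0, 0.0, -1.0]]
force: [0.6, 0.4, -0.1]
grip_width: 0.005
gripper_force: 0.0
```

carry_out(plan=[0,0,0,0,0,0.001,0,0,0,0,0,0,0,0])

```text
clock: 13.75
position: [0.4496, 0.3535, 0.0238]
orientation: [[0.996, 0.09, -0.0], [0.09, -0.996, -0.0], [-0.0, 0.0, -1.0]]
force: [-1.0, -0.1, 0.4]
grip_width: 0.0
gripper_force: 0.0
```

carry_out(plan=[0,0,0,0,0,0.001,0,0,0,0,0,0,0,0])

```text
clock: 13.95
position: [0.4496, 0.3535, 0.0227]
orientation: [[0.996, 0.09, -0.0], [0.09, -0.996, -0.0], [-0.0, 0.0, -1.0]]
force: [-0.1, -0.1, -0.4]
grip_width: 0.006
gripper_force: 0.0
```

carry_out(plan=[0,0,0,0,0,0.001,0,0,0,0,0,0,0,0])

```text
clock: 14.15
position: [0.4496, 0.3535, 0.0218]
orientation: [[0.996, 0.09, -0.0], [0.09, -0.996, -0.0], [-0.0, 0.0, -1.0]]
force: [-0.2, -0.3, -0.5]
grip_width: 0.001
gripper_force: 0.0
```

```bash
python3 - <<'E'
from h import *
show(); s=track(); w=camera("wrist")
o=status.get_obs();p=np.array(o['position']);R=np.array(o['orientation'])
im=s["color"].astype(int); m=(im[...,0]<75)&(im[...,0]>im[...,1]+8)
for v in range(261,295,2):
    u=np.where(m[v,285:330])[0]; print(v,(u.min()+285,u.max()+285,len(u)) if len(u) else None,end=" ")
im=w["color"].astype(int); m=(im[...,0]<75)&(im[...,0]>im[...,1]+8)
print([v for v in range(200,270) if m[v,262:300].sum()>10][:1])
print("tcp proj",proj(s,p),proj(w,p))
C=np.array([.489,.357,0]);X=np.array([.9955,.0949,0]);Y=np.array([-.0949,.9955,0]);Z=np.array([0,0,1])
print("wrist panel edge mid",proj(w,C-.046*X+.045*Z),"plate edge",proj(w,C-.054*X+.035*Z))
g=w["color"][...,:].astype(int)
print([g[v,225].tolist() for v in range(236,276,2)])
E
```

```text
{'clock': 14.15, 'q': [0.646, 0.584, 1.838, 0.0, 0.72, 2.126], 'position': [0.45, 0.354, 0.022], 'orientation': [[0.996, 0.09, -0.0], [0.09, -0.996, -0.0], [-0.0, 0.0, -1.0]], 'force': [-0.244, -0.286, -0.54], 'grip_width': 0.001, 'gripper_force': 0.0}
shift px [(0, 0, 1.0), (0, 0, 1.0), (-10, -7, 0.98)]
261 (np.int64(294), np.int64(310), 5) 263 (np.int64(292), np.int64(295), 4) 265 (np.int64(291), np.int64(305), 8) 267 (np.int64(300), np.int64(306), 7) 269 (np.int64(298), np.int64(306), 9) 271 (np.int64(296), np.int64(305), 10) 273 (np.int64(294), np.int64(304), 11) 275 (np.int64(296), np.int64(302), 7) 277 (np.int64(299), np.int64(301), 3) 279 (np.int64(286), np.int64(287), 2) 281 (np.int64(285), np.int64(287), 3) 283 (np.int64(285), np.int64(287), 3) 285 (np.int64(285), np.int64(287), 3) 287 (np.int64(285), np.int64(286), 2) 289 (np.int64(285), np.int64(285), 1) 291 None 293 None [253]
tcp proj [297.46758003 283.8162949 ] [279.66099137 246.95794666]
wrist panel edge mid [280.19835236 274.56991925] plate edge [280.29154482 278.77867787]
[[163, 113, 57], [162, 113, 57], [160, 111, 56], [157, 109, 56], [154, 107, 54], [149, 104, 52], [146, 102, 52], [146, 102, 51], [137, 96, 48], [132, 92, 48], [135, 92, 47], [138, 96, 49], [140, 98, 50], [127, 80, 37], [109, 62, 23], [153, 106, 55], [150, 104, 54], [146, 101, 52], [146, 101, 51], [133, 91, 47]]
```

The tip silhouette stays fixed in the tool frame. It fits a 20 mm wide block whose bottom sits about 30 mm above the reported TCP. I'll keep feeling downward for the panel top.

carry_out(plan=[0,0,0,0,0,0.001,0,0,0,0,0,0,0.001,0])

```text
clock: 14.45
position: [0.4497, 0.3535, 0.0198]
orientation: [[0.996, 0.09, 0.0], [0.09, -0.996, 0.0], [0.0, -0.0, -1.0]]
force: [-0.4, -0.5, 0.2]
grip_width: 0.011
gripper_force: 0.0
```

carry_out(plan=[0,0,0,0,0,0.001,0,0,0,0,0,0,0.001,0])

```text
clock: 14.65
position: [0.4496, 0.3535, 0.0178]
orientation: [[0.996, 0.09, -0.0], [0.09, -0.996, -0.0], [-0.0, 0.0, -1.0]]
force: [0.4, 0.1, 0.0]
grip_width: 0.006
gripper_force: 0.0
```

carry_out(plan=[0,0,0,0,0,0.001,0,0,0,0,0,0,0.001,0])

```text
clock: 14.85
position: [0.4496, 0.3535, 0.0158]
orientation: [[0.996, 0.09, -0.0], [0.09, -0.996, -0.0], [-0.0, 0.0, -1.0]]
force: [0.5, -0.2, 0.2]
grip_width: 0.004
gripper_force: 0.0
```

carry_out(plan=[0,0,0,0,0,0.001,0,0,0,0,0,0,0,0])

```text
clock: 15.05
position: [0.4495, 0.3535, 0.0147]
orientation: [[0.996, 0.09, -0.0], [0.09, -0.996, -0.0], [-0.0, 0.0, -1.0]]
force: [0.2, 1.4, -0.4]
grip_width: 0.003
gripper_force: 0.0
```

carry_out(plan=[0,0,0,0,0,0.001,0,0,0,0,0,0,0,0])

```text
clock: 15.25
position: [0.4496, 0.3535, 0.0138]
orientation: [[0.996, 0.09, -0.0], [0.09, -0.996, -0.0], [-0.0, 0.0, -1.0]]
force: [-0.4, -0.3, 0.4]
grip_width: 0.005
gripper_force: 0.0
```

carry_out(plan=[0,0,0,0,0,0.001,0,0,0,0,0,0,0,0])

```text
clock: 15.45
position: [0.4496, 0.3535, 0.0128]
orientation: [[0.996, 0.09, -0.0], [0.09, -0.996, -0.0], [-0.0, 0.0, -1.0]]
force: [-0.6, -0.4, -0.0]
grip_width: 0.009
gripper_force: 0.0
```

carry_out(plan=[0,0,0,0,0,0.001,0,0,0,0,0,0,0,0])

```text
clock: 15.65
position: [0.4495, 0.3535, 0.0117]
orientation: [[0.996, 0.09, -0.0], [0.09, -0.996, -0.0], [-0.0, 0.0, -1.0]]
force: [0.4, 0.6, 0.3]
grip_width: 0.007
gripper_force: 0.0
```

```bash
python3 - <<'E'
from h import *
show(); s=track(); w=camera("wrist"); t=camera("top")
o=status.get_obs();p=np.array(o['position']);R=np.array(o['orientation'])
print("tcp",proj(w,p),proj(s,p))
C=np.array([.489,.357,0]);X=np.array([.9955,.0949,0]);Y=np.array([-.0949,.9955,0]);Z=np.array([0,0,1])
a=w["color"][150:330,150:430,::-1]; b=s["color"][240:310,260:330,::-1]
k=lambda a,f:cv2.convertScaleAbs(cv2.resize(a,None,fx=f,fy=f,interpolation=cv2.INTER_CUBIC),alpha=1.4,beta=15)
A=k(a,1.6);B=k(b,4.9)
H=max(A.shape[0],B.shape[0]); pad=lambda i:cv2.copyMakeBorder(i,0,H-i.shape[0],0,0,0)
cv2.imwrite("pics/w6.png",np.hstack([pad(A),pad(B)])); print(np.hstack([pad(A),pad(B)]).shape)
for n,c in(("w",w),("s",s)):
  print(n,[proj(c,C-x*X+y*Y+z*Z).round().tolist() for x,y,z in((.046,.052,.045),(.046,-.052,.045),(.054,.063,.035),(.054,-.063,.035))])
E
```

```text
{'clock': 15.65, 'q': [0.646, 0.601, 1.84, 0.0, 0.701, 2.126], 'position': [0.45, 0.353, 0.012], 'orientation': [[0.996, 0.09, -0.0], [0.09, -0.996, -0.0], [-0.0, 0.0, -1.0]], 'force': [0.381, 0.591, 0.255], 'grip_width': 0.007, 'gripper_force': 0.0}
shift px [(0, 0, 1.0), (0, 0, 1.0), (-10, -7, 0.98)]
tcp [279.69105565 246.94588523] [297.30617301 286.68832543]
(343, 791, 3)
w [[181.0, 284.0], [380.0, 283.0], [167.0, 288.0], [394.0, 287.0]]
s [[283.0, 300.0], [318.0, 259.0], [283.0, 310.0], [325.0, 260.0]]
```

View pics/w6.png

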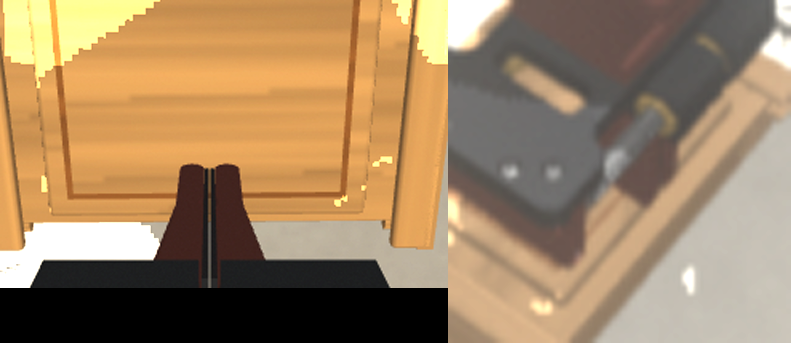

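The view shows the rounded, shut fingertips at crop (193,165) and (228,165), hovering over the panel. The panel's end edge is at row 212, as predicted. The pad spacing also puts the tips 31–35 mm behind the reported TCP, so I'll feel a little further down.

carry_out(plan=[0,0,0,0,0,0.001,0,0,0,0,0,0,0,0])

```text
clock: 16.0
position: [0.4496, 0.3535, 0.0108]
orientation: [[0.996, 0.09, -0.0], [0.09, -0.996, -0.0], [-0.0, 0.0, -1.0]]
force: [-1.2, 0.1, -0.4]
grip_width: 0.007
gripper_force: 0.0
```

carry_out(plan=[0,0,0,0,0,0.001,0,0,0,0,0,0,0,0])

```text
clock: 16.2
position: [0.4497, 0.3536, 0.0104]
orientation: [[0.996, 0.09, 0.0], [0.09, -0.996, -0.0], [0.0, 0.0, -1.0]]
force: [-2.3, -0.4, 6.1]
grip_width: 0.008
gripper_force: 3.4
```

carry_out(plan=[0,0,0,0,0,0.001,0,0,0,0,0,0,0,0])

```text
clock: 16.4
position: [0.4497, 0.3536, 0.0104]
orientation: [[0.996, 0.09, 0.0], [0.09, -0.996, 0.0], [0.0, -0.0, -1.0]]
force: [-4.4, -3.6, 17.2]
grip_width: 0.006
gripper_force: 8.2
```

carry_out(plan=[0,0,0,0,0,0.001,0,0,0,0,0,0,0,0])

```text
clock: 16.6
position: [0.4497, 0.3536, 0.0103]
orientation: [[0.996, 0.09, 0.0], [0.09, -0.996, 0.0], [0.0, -0.0, -1.0]]
force: [-6.1, -4.7, 25.6]
grip_width: 0.009
gripper_force: 13.0
```

Contact with the panel top came at TCP z = 0.0104, so the tips are 34.5 mm above the reported TCP. I'll lift, back off, lower to tip z of about 0.0385, and push gently.

carry_out(plan=[0,0,0,0,0,-0.006,0,0,0,0,-0.018,0,0,0,0,0,0,-0.018,0,0,0,0,0,0,0,0,0.009,0,0,0,0,0,0,0,0])

```text
clock: 17.1
position: [0.4135, 0.3501, 0.0039]
orientation: [[0.996, 0.09, -0.001], [0.09, -0.996, -0.001], [-0.001, 0.001, -1.0]]
force: [0.1, 0.4, 0.3]
grip_width: 0.008
gripper_force: 0.0
```

carry_out(plan=[0,0,0,0.008,0,0,0,0,0,0,0.006,0,0,0,0,0,0,0.002,0,0,0])

```text
clock: 17.4
position: [0.4314, 0.3521, 0.005]
orientation: [[0.996, 0.089, 0.001], [0.089, -0.996, 0.001], [0.001, -0.001, -1.0]]
force: [-0.9, -0.7, 0.7]
grip_width: 0.007
gripper_force: 0.4
```

carry_out(plan=[0,0,0,0.001,0,0,0,0,0,0,0.001,0,0,0,0,0,0,0.001,0,0,0])

```text
clock: 17.7
position: [0.4326, 0.3518, 0.0048]
orientation: [[0.996, 0.09, -0.0], [0.09, -0.996, -0.0], [-0.0, 0.0, -1.0]]
force: [-0.4, -0.1, 0.0]
grip_width: 0.005
gripper_force: 0.3
```

carry_out(plan=[0,0,0,0.001,0,0,0,0,0,0,0.001,0,0,0])

```text
clock: 17.9
position: [0.4346, 0.3522, 0.0049]
orientation: [[0.996, 0.09, -0.0], [0.09, -0.996, -0.0], [-0.0, 0.0, -1.0]]
force: [-0.6, -0.4, -0.4]
grip_width: 0.003
gripper_force: 0.3
```

```bash
python3 -c "
from h import *
show(); s=track()"
```

```text
{'clock': 17.9, 'q': [0.66, 0.6, 1.869, 0.0, 0.672, 2.141], 'position': [0.435, 0.352, 0.005], 'orientation': [[0.996, 0.09, -0.0], [0.09, -0.996, -0.0], [-0.0, 0.0, -1.0]], 'force': [-0.648, -0.42, -0.405], 'grip_width': 0.003, 'gripper_force': 0.292}
shift px [(-2, -2, 0.95), (-1, -1, 0.98), (-11, -8, 0.97)]
```

The lid is moving with little force. I'll carry on gently past the 8 mm stop range.

carry_out(plan=[0,0,0,0.001,0,0,0,0,0,0,0.001,0,0,0])

```text
clock: 18.15
position: [0.4364, 0.3522, 0.0048]
orientation: [[0.996, 0.09, -0.001], [0.09, -0.996, -0.0], [-0.001, 0.0, -1.0]]
force: [-3.0, -0.5, 0.7]
grip_width: 0.003
gripper_force: 1.2
```

carry_out(plan=[0,0,0,0.001,0,0,0,0,0,0,0.001,0,0,0])

```text
clock: 18.35
position: [0.4365, 0.3518, 0.0045]
orientation: [[0.996, 0.089, -0.004], [0.089, -0.996, -0.002], [-0.004, 0.001, -1.0]]
force: [-10.4, 0.6, 4.3]
grip_width: 0.006
gripper_force: 5.1
```

carry_out(plan=[0,0,0,0.001,0,0,0,0,0,0,0.001,0,0,0])

```text
clock: 18.55
position: [0.4365, 0.3513, 0.0042]
orientation: [[0.996, 0.089, -0.007], [0.089, -0.996, -0.003], [-0.008, 0.003, -1.0]]
force: [-15.7, 1.5, 6.5]
grip_width: 0.006
gripper_force: 7.9
```

carry_out(plan=[0,0,0,0.001,0,0,0,0,0,0,0.001,0,0,0])

```text
clock: 18.75
position: [0.4366, 0.3508, 0.0038]
orientation: [[0.996, 0.089, -0.011], [0.089, -0.996, -0.005], [-0.011, 0.004, -1.0]]
force: [-21.0, 2.5, 9.9]
grip_width: 0.003
gripper_force: 10.7
```

Force climbs with no travel, so that's the hard stop (21 N, under 40). The free way is −x. I'll lift over to the other end and push back.

carry_out(plan=[0,0,0,-0.012,0,0,0,0,0,0,0,0,-0.025,0,0,0,0,0.046,0,0,0,0,0,0,0.046,0,0,0,0,0,0,0.046,0,0,0,0,0,0,0,0,0,0])

```text
clock: 19.35
position: [0.5749, 0.3653, 0.031]
orientation: [[0.996, 0.087, 0.007], [0.087, -0.996, 0.003], [0.007, -0.003, -1.0]]
force: [0.3, 0.5, -0.6]
grip_width: 0.006
gripper_force: 0.0
```

carry_out(plan=[0,0,0,0,0,0.02,0,0,0,0,0,0,0.006,0,0,0,0,-0.008,0,0,0,0,0,0,-0.008,0,0,0,0,0,0,-0.004,0,0,0,0,0,0,-0.003,0,0,0])

```text
clock: 19.95
position: [0.5448, 0.3625, 0.0047]
orientation: [[0.996, 0.09, 0.001], [0.09, -0.996, 0.001], [0.001, -0.0, -1.0]]
force: [-0.1, 0.3, -0.8]
grip_width: 0.009
gripper_force: 0.3
```

carry_out(plan=[0,0,0,-0.003,0,0,0,0,0,0,-0.003,0,0,0,0,0,0,-0.002,0,0,0])

```text
clock: 20.25
position: [0.5373, 0.3615, 0.0042]
orientation: [[0.996, 0.09, 0.0], [0.09, -0.996, 0.0], [0.0, -0.0, -1.0]]
force: [1.4, 0.1, -0.1]
grip_width: 0.003
gripper_force: 0.4
```

carry_out(plan=[0,0,0,-0.002,0,0,0,0,0,0,-0.002,0,0,0])

```text
clock: 20.45
position: [0.5333, 0.3611, 0.0039]
orientation: [[0.996, 0.09, 0.0], [0.09, -0.996, 0.0], [0.0, -0.0, -1.0]]
force: [1.0, 0.1, -0.2]
grip_width: 0.007
gripper_force: 0.4
```

carry_out(plan=[0,0,0,-0.002,0,0,0,0,0,0,-0.002,0,0,0])

```text
clock: 20.65
position: [0.5292, 0.3607, 0.0038]
orientation: [[0.996, 0.09, 0.0], [0.09, -0.996, -0.0], [0.0, 0.0, -1.0]]
force: [0.7, -0.6, -0.0]
grip_width: 0.006
gripper_force: 0.4
```

```bash
python3 -c "
from h import *
show(); s=track()"
```

```text
{'clock': 20.65, 'q': [0.58, 0.684, 1.681, -0.0, 0.776, 2.061], 'position': [0.529, 0.361, 0.004], 'orientation': [[0.996, 0.09, 0.0], [0.09, -0.996, -0.0], [0.0, 0.0, -1.0]], 'force': [0.662, -0.609, -0.009], 'grip_width': 0.006, 'gripper_force': 0.39}
shift px [(-27, 10, 0.73), (10, 7, 0.98), (7, 5, 0.98)]
```

The lid is moving freely toward −x, about 16 mm off centre and past the stop range, with under 1.5 N. I'll push on.

carry_out(plan=[0,0,0,-0.006,0,0,0,0,0,0,-0.006,0,0,0,0,0,0,-0.006,0,0,0,0,0,0,-0.006,0,0,0,0,0,0,-0.006,0,0,0,0,0,0,-0.006,0,0,0,0,0,0,-0.006,0,0,0])

```text
clock: 21.4
position: [0.487, 0.3569, 0.0039]
orientation: [[0.996, 0.09, 0.0], [0.09, -0.996, 0.0], [0.0, -0.0, -1.0]]
force: [0.7, -0.2, 0.4]
grip_width: 0.003
gripper_force: 0.4
```

carry_out(plan=[0,0,0,-0.006,0,0,0,0,0,0,-0.006,0,0,0,0,0,0,-0.006,0,0,0,0,0,0,-0.006,0,0,0,0,0,0,-0.006,0,0,0,0,0,0,-0.006,0,0,0])

```text
clock: 22.0
position: [0.4517, 0.3538, 0.004]
orientation: [[0.996, 0.09, 0.001], [0.09, -0.996, 0.0], [0.001, -0.0, -1.0]]
force: [3.7, -1.3, -0.6]
grip_width: 0.007
gripper_force: 1.9
```

carry_out(plan=[0,0,0,-0.005,0,0,0,0,0,0,-0.005,0,0,0,0,0,0,-0.005,0,0,0,0,0,0,-0.005,0,0,0,0,0,0,-0.005,0,0,0,0,0,0,-0.005,0,0,0,0,0,0,0,0,0,0])

```text
clock: 22.7
position: [0.4208, 0.3508, 0.0038]
orientation: [[0.996, 0.09, -0.001], [0.09, -0.996, -0.001], [-0.001, 0.0, -1.0]]
force: [-0.3, -0.1, 0.0]
grip_width: 0.003
gripper_force: 0.0
```

```bash
cat > lid.py <<'E'
from h import *
import sys
show()
t=camera("top"); hsv=cv2.cvtColor(t["color"],cv2.COLOR_RGB2HSV)
m=((hsv[...,1]>90)&(hsv[...,2]>60)&(hsv[...,0]<30)).astype(np.uint8)*255
C=np.array([.489,.357,0]);X=np.array([.9955,.0949,0]);Y=np.array([-.0949,.9955,0])
# text map: box-frame grid sampled at z=.015 -> wood or not
for z in (.011,):
  for x in range(-190,-40,8):
    r=""
    for y in range(90,-91,-6):
        u,v=proj(t,C+x/1e3*X+y/1e3*Y+[0,0,z]).round().astype(int)
        h=hsv[v,u]; r+="#" if m[v,u] else ("d" if h[2]<90 else ".")
    print(x,r)
cv2.imwrite(sys.argv[1],t["color"][:,:,::-1])
E
python3 lid.py pics/t7.png
```

```text
{'clock': 22.7, 'q': [0.673, 0.591, 1.895, 0.0, 0.657, 2.154], 'position': [0.421, 0.351, 0.004], 'orientation': [[0.996, 0.09, -0.001], [0.09, -0.996, -0.001], [-0.001, 0.0, -1.0]], 'force': [-0.348, -0.083, 0.003], 'grip_width': 0.003, 'gripper_force': 0.0}
-190 .......ddd...................dd
-182 .........ddd...............dddd
-174 dd..........dd.........ddddd...
-166 dddd...........ddddddddddd.....
-158 dd.................ddddddd.....
-150 .......#.......................
-142 .........#.....................
-134 ...........#...................
-126 ..............................d
-118 ...............#...............
-110 .................##..........d.
-102 ............................dd.
-94 ...........................ddd.
-86 ..........................dddd.
-78 .........................ddddd.
-70 .........................ddddd.
-62 .........................ddddd.
-54 ........................ddddd..
-46 .......................ddddddd.
```

carry_out(plan=[0,0,0,0,0,-0.05,0,0,0,0,0,0,-0.05,0,0,0,0,0,0,-0.05,0,0,0,0,0,0,-0.02,0,0,0,0,0,0,0,0])

```text
clock: 23.25
position: [0.4238, 0.3525, 0.1776]
orientation: [[0.996, 0.09, 0.006], [0.09, -0.996, 0.004], [0.006, -0.004, -1.0]]
force: [1.3, -0.0, -0.3]
grip_width: 0.006
gripper_force: 0.0
```

```bash
cat > ortho.py <<'E'
from h import *
C=np.array([.489,.357,0]);X=np.array([.9955,.0949,0]);Y=np.array([-.0949,.9955,0])
def omap(cam,z,xs,ys):
    c=camera(cam); hsv=cv2.cvtColor(c["color"],cv2.COLOR_RGB2HSV)
    for x in xs:
        r=""
        for y in ys:
            u,v=proj(c,C+x/1e3*X+y/1e3*Y+[0,0,z]).round().astype(int)
            if not(0<=v<420 and 0<=u<560): r+=" "; continue
            h=hsv[v,u]; r+=("#" if h[1]>90 and h[0]<30 and h[2]>70 else "y" if h[1]>90 and h[2]>70 else "d" if h[2]<80 else ".")
        print("%5d"%x,r)
    return c
E
python3 - <<'E'
from ortho import *
show(); w=omap("wrist",.011,range(-200,70,7),range(96,-97,-4)); cv2.imwrite("pics/w7.png",w["color"][:,:,::-1])
E
```

```text
{'clock': 23.25, 'q': [0.672, 0.325, 1.808, -0.0, 1.002, 2.153], 'position': [0.424, 0.353, 0.178], 'orientation': [[0.996, 0.09, 0.006], [0.09, -0.996, 0.004], [0.006, -0.004, -1.0]], 'force': [1.259, -0.038, -0.268], 'grip_width': 0.006, 'gripper_force': 0.0}
 -200 ........d....ddddddddddddddddddd.................
 -193 ................dddddddddddddddd.................
 -186 .................dddddddddddddd..................
 -179 .................ddddddddddddd##.................
 -172 .................#dddddddddddd###................
 -165 ............######dddddddddddd####...............
 -158 ........##########ddddddddddd######..............
 -151 ....###############dddddddddd#######.............
 -144 ###################dddd###dd#########............
 -137 ######################################...........
 -130 #######################################..........
 -123 .#######################################.........
 -116 .########################################........
 -109 ..########################################.......
 -102 ...#####################################........
[... 645 characters left out ...]
########################....
  -11 ...##########################################....
   -4 ...########yyyyyyyyyyyyyyyyyyyyyyyyyyy#######....
    3 ...########yyyyyyyyyyyyyyyyyyyyyyyyyyyy######....
   10 ...################################yyy#######....
   17 ...#########################################.....
   24 ....########################################.....
   31 ...#.#######################################.....
   38 ...#########################################.....
   45 ...#.########################################....
   52 ...##########################################....
   59 ...#####.................................####....
   66 .................................................
```

The lid has dropped off the −x end but lies turned by about 25°, with one corner close to the box. The highlighter is visible inside near x = 0. I'll measure the lid's outline.

```bash
cat >> ortho.py <<'E'
def warp(c,z,x0,x1,y0,y1):
    # 1 mm/px ortho image in box frame: row=(x-x0), col=(y-y0)
    q=np.float32([proj(c,C+x/1e3*X+y/1e3*Y+[0,0,z]) for x,y in((x0,y0),(x0,y1),(x1,y1),(x1,y0))])
    H=cv2.getPerspectiveTransform(q,np.float32([(0,0),(y1-y0,0),(y1-y0,x1-x0),(0,x1-x0)]))
    return cv2.warpPerspective(c["color"],H,(y1-y0,x1-x0))
def mask(im,yellow=False):
    h=cv2.cvtColor(im,cv2.COLOR_RGB2HSV); return (((h[...,1]>90)&(h[...,2]>70))*255).astype(np.uint8)
def lidpoly(c,z,x1=-54):
    im=warp(c,z,-280,x1,-130,150); m=mask(im)
    m=cv2.morphologyEx(m,cv2.MORPH_OPEN,np.ones((3,3)))
    k=max(cv2.findContours(m,0,2)[0],key=cv2.contourArea); h=cv2.convexHull(k); a=cv2.approxPolyDP(h,4,True)[:,0]
    print(z,"area",cv2.contourArea(k),"hull",cv2.contourArea(h),"poly (x,y):",[(int(v-280),int(u-130)) for u,v in a],cv2.minAreaRect(k)); return im
E
python3 - <<'E'
from ortho import *
w=camera("wrist"); s=camera("scene")
for z in(.011,.02,.03): lidpoly(w,z)
lidpoly(s,.011)
# highlighter
im=warp(w,.012,-45,45,-62,62); h=cv2.cvtColor(im,cv2.COLOR_RGB2HSV); m=((h[...,0]>=30)&(h[...,1]>90)&(h[...,2]>70)).astype(np.uint8)
k=max(cv2.findContours(m,0,2)[0],key=cv2.contourArea); r=cv2.minAreaRect(k); print("hl x,y",r[0][1]-45,r[0][0]-62,r[1:],cv2.boundingRect(k))
E
```

```text
0.011 area 12483.0 hull 14814.5 poly (x,y): [(-185, -28), (-173, 29), (-143, 103), (-55, 84), (-55, 48), (-107, -70)] ((153.0946807861328, 158.872802734375), (163.30772399902344, 102.923095703125), 22.61986541748047)
0.02 area 11808.0 hull 13920.5 poly (x,y): [(-179, -27), (-168, 29), (-139, 100), (-55, 82), (-55, 46), (-103, -68)] ((151.79312133789062, 162.01724243164062), (158.5838165283203, 98.97561645507812), 21.801410675048828)
0.03 area 11021.0 hull 12991.0 poly (x,y): [(-173, -27), (-163, 27), (-135, 97), (-55, 79), (-55, 40), (-100, -66)] ((150.14971923828125, 165.75523376464844), (152.8759002685547, 96.1000747680664), 21.447736740112305)
0.011 area 12228.5 hull 13878.0 poly (x,y): [(-186, -24), (-164, 49), (-140, 100), (-55, 58), (-55, 12), (-90, -57)] ((145.98629760742188, 163.630126953125), (135.06527709960938, 115.03721618652344), 24.443954467773438)
hl x,y 0.8065032958984375 -0.9689826965332031 ((15.142650604248047, 112.37845611572266), 87.79740142822266) (5, 38, 113, 18)
```

The outline shows the far corners A(-185,-28) and B(-143,103) on the desk, but the rear edge is raised: corner D, near (-48,56), is hung on the box end wall. I'll push that corner off with the tips just above the end wall.

carry_out(plan=[0,0,0,0.037,-0.03,0,0,0,0,0,0,-0.01,0.05,0,0,0,0,0,0,0.05,0,0,0,0,0,0,0.05,0,0,0,0,0,0,0.022,0,0,0,0,0,0,0.006,0,0,0,0,0,0,0,0])

```text
clock: 24.1
position: [0.4538, 0.3929, -0.0052]
orientation: [[0.996, 0.09, -0.003], [0.09, -0.996, -0.003], [-0.003, 0.002, -1.0]]
force: [-0.1, 1.0, -0.1]
grip_width: 0.008
gripper_force: 0.0
```

carry_out(plan=[0,0,0,-0.002,0,-0.001,0,0,0,0,-0.003,0,0,0,0,0,0,-0.003,0,0,0])

```text
clock: 24.4
position: [0.4476, 0.3939, -0.0006]
orientation: [[0.996, 0.09, 0.002], [0.09, -0.996, 0.002], [0.002, -0.001, -1.0]]
force: [0.0, -0.5, 0.3]
grip_width: 0.003
gripper_force: 0.0
```

carry_out(plan=[0,0,0,-0.003,0,0,0,0,0,0,-0.003,0,0,0,0,0,0,-0.003,0,0,0])

```text
clock: 24.7
position: [0.438, 0.3926, -0.0018]
orientation: [[0.996, 0.09, 0.001], [0.09, -0.996, 0.0], [0.001, -0.0, -1.0]]
force: [-0.0, 0.3, -0.0]
grip_width: 0.006
gripper_force: 0.2
```

carry_out(plan=[0,0,0,-0.003,0,0,0,0,0,0,-0.003,0,0,0,0,0,0,-0.003,0,0,0])

```text
clock: 25.0
position: [0.4289, 0.3916, -0.0022]
orientation: [[0.996, 0.09, -0.0], [0.09, -0.996, -0.0], [-0.0, 0.0, -1.0]]
force: [1.1, 0.3, 0.8]
grip_width: 0.004
gripper_force: 0.2
```

```bash
python3 - <<'E'
from ortho import *
show(); w=camera("wrist"); s=camera("scene")
for z in(.011,.03): lidpoly(w,z)
lidpoly(s,.011)
E
```

```text
{'clock': 25.0, 'q': [0.72, 0.633, 1.822, 0.0, 0.687, 2.201], 'position': [0.429, 0.392, -0.002], 'orientation': [[0.996, 0.09, -0.0], [0.09, -0.996, -0.0], [-0.0, 0.0, -1.0]], 'force': [1.114, 0.309, 0.776], 'grip_width': 0.004, 'gripper_force': 0.246}
0.011 area 990.0 hull 2008.5 poly (x,y): [(-79, -99), (-60, 28), (-55, 29), (-55, -99)] ((95.0, 212.5), (25.0, 128.0), 90.0)
0.03 area 468.5 hull 548.5 poly (x,y): [(-80, 76), (-55, 80), (-55, 65), (-64, 54), (-76, 57)] ((197.0, 212.5), (25.0, 26.0), 90.0)
0.011 area 12556.5 hull 13635.0 poly (x,y): [(-195, -20), (-194, -3), (-157, 104), (-55, 62), (-89, -35), (-133, -37)] ((154.345703125, 154.88111877441406), (130.83334350585938, 114.11985778808594), 19.179006576538086)
```

carry_out(plan=[0,0,0,-0.003,0,0,0,0,0,0,-0.003,0,0,0])

```text
clock: 25.3
position: [0.4232, 0.3912, -0.0021]
orientation: [[0.996, 0.09, 0.0], [0.09, -0.996, 0.0], [0.0, -0.0, -1.0]]
force: [-0.5, -0.2, -0.2]
grip_width: 0.002
gripper_force: 0.0
```

carry_out(plan=[0,0,0,-0.003,0,0,0,0,0,0,-0.003,0,0,0])

```text
clock: 25.5
position: [0.4167, 0.3904, -0.0022]
orientation: [[0.996, 0.09, -0.0], [0.09, -0.996, -0.0], [-0.0, 0.0, -1.0]]
force: [-0.4, 0.2, -0.0]
grip_width: 0.005
gripper_force: 0.0
```

```bash
python3 - <<'E'
from ortho import *
show(); s=camera("scene")
lidpoly(s,.011)
E
```

```text
{'clock': 25.5, 'q': [0.732, 0.624, 1.844, 0.0, 0.675, 2.213], 'position': [0.417, 0.39, -0.002], 'orientation': [[0.996, 0.09, -0.0], [0.09, -0.996, -0.0], [-0.0, 0.0, -1.0]], 'force': [-0.446, 0.159, -0.033], 'grip_width': 0.005, 'gripper_force': 0.0}
0.011 area 11734.5 hull 13028.0 poly (x,y): [(-192, -14), (-161, 102), (-72, 76), (-64, 66), (-71, 28), (-95, -36), (-123, -40)] ((157.48626708984375, 152.54588317871094), (126.72042083740234, 107.85124206542969), 16.699243545532227)
```

carry_out(plan=[0,0,0,0,0,-0.05,0,0,0,0,0,0,-0.05,0,0,0,0,0,0.02,-0.05,0,0,0,0,0.03,0.02,-0.03,0,0,0,0,0,0,0,0])

```text
clock: 26.05
position: [0.4554, 0.3556, 0.1796]
orientation: [[0.996, 0.088, 0.009], [0.088, -0.996, 0.006], [0.009, -0.005, -1.0]]
force: [0.3, 0.1, 0.6]
grip_width: 0.005
gripper_force: 0.0
```

```bash
python3 - <<'E'
from ortho import *
show(); w=omap("wrist",.011,range(-210,-40,7),range(112,-97,-4))
for z in(.006,.011,.02): lidpoly(w,z,-66)
s=camera("scene"); lidpoly(s,.011,-66)
im=warp(w,.012,-45,45,-62,62); h=cv2.cvtColor(im,cv2.COLOR_RGB2HSV); m=((h[...,0]>=30)&(h[...,1]>90)&(h[...,2]>70)).astype(np.uint8)
k=max(cv2.findContours(m,0,2)[0],key=cv2.contourArea); r=cv2.minAreaRect(k); print("hl x,y",r[0][1]-45,r[0][0]-62,r[1:],cv2.boundingRect(k))
E
```

```text
{'clock': 26.05, 'q': [0.643, 0.359, 1.751, -0.001, 1.021, 2.126], 'position': [0.455, 0.356, 0.18], 'orientation': [[0.996, 0.088, 0.009], [0.088, -0.996, 0.006], [0.009, -0.005, -1.0]], 'force': [0.296, 0.069, 0.584], 'grip_width': 0.005, 'gripper_force': 0.0}
 -210 ddddddddddddddddddddddddddd.ddddddddddddddddddddddddd
 -203 ddddddddddddddddddddddddddddddddddddddddddddddddddddd
 -196 ddddddddddddddddddddddddddddddddddddddddddddddddddddd
 -189 ddddddddddddddddddddddddddd#dddddddddd.......dddddddd
 -182 ..................ddddddddd#dddddddddd...............
 -175 .............######dddddddd#ddddddddd#...............
 -168 ........###########dddddddd#dddddddd##...............
 -161 ...#################ddddddd#ddddddd####..............
 -154 ...##################dddddd#ddddddd####..............
 -147 ....#################dddddd#dddddd######.............
 -140 ....##################ddddd#dddddd######.............
 -133 .....#################dddddddddddd#######............
 -126 .....#################ddddddddddd#########...........
 -119 d.....#################dddddddddd#########.........
[... 967 characters left out ...]
-98, -60), (-178, -36), (-179, 45)] ((155.01954650878906, 151.7465362548828), (147.90350341796875, 108.66378784179688), 16.50436019897461)
0.02 area 9616.5 hull 13536.0 poly (x,y): [(-156, 100), (-67, 82), (-67, 30), (-94, -58), (-173, -35), (-173, 44)] ((154.07691955566406, 156.11538696289062), (143.39358520507812, 105.85842895507812), 16.50436019897461)
0.011 area 11528.5 hull 12769.0 poly (x,y): [(-189, -28), (-161, 102), (-68, 75), (-67, 53), (-92, -24), (-155, -41)] ((152.5358123779297, 150.87106323242188), (137.89012145996094, 105.66580963134766), 15.5241117477417)
hl x,y 1.529815673828125 -0.5138359069824219 ((15.02291488647461, 113.06875610351562), 88.31531524658203) (5, 38, 114, 18)
```

Contact was lost and the lid dropped: its outline now fits 137 × 107 mm at plate height with about 16° yaw. The pen is at box (1.2,-0.8) mm, about 0.03 rad askew. I'll turn the tool for the grasp, which also gives a second viewpoint for checking that the lid is flat.

carry_out(plan=[0,0,-0.1455,0.017,0.001,0,0.045,0,0,-0.1455,0,0,0,0.045,0,0,-0.1455,0,0,0,0.045,0,0,-0.1455,0,0,0,0.045,0,0,-0.1455,0,0,0,0.045,0,0,-0.1455,0,0,0,0.045,0,0,-0.1455,0,0,0,0.045,0,0,-0.1455,0,0,0,0.045,0,0,-0.1455,0,0,0,0.045,0,0,-0.1455,0,0,0,0.045,0,0,-0.1455,0,0,0,0.045,0,0,0,0,0,0,0.045,0,0,0,0,0,0,0.045])

```text
clock: 27.45
position: [0.4662, 0.3552, 0.1728]
orientation: [[-0.116, 0.993, -0.002], [0.993, 0.116, -0.002], [-0.001, -0.002, -1.0]]
force: [0.1, 0.5, 0.2]
grip_width: 0.509
gripper_force: 0.0
```

```bash
cat > chk.py <<'E'
from ortho import *
show(); w=omap("wrist",.011,range(-210,-40,7),range(112,-97,-4))
for z in(.006,.011,.02): lidpoly(w,z,-66)
for n in("scene","top"): lidpoly(camera(n),.011,-66)
im=warp(w,.012,-45,45,-62,62); h=cv2.cvtColor(im,cv2.COLOR_RGB2HSV); m=((h[...,0]>=30)&(h[...,1]>90)&(h[...,2]>70)).astype(np.uint8)
k=max(cv2.findContours(m,0,2)[0],key=cv2.contourArea); r=cv2.minAreaRect(k); print("hl x,y",r[0][1]-45,r[0][0]-62,r[1:],cv2.boundingRect(k))
p=C+(r[0][1]-45)/1e3*X+(r[0][0]-62)/1e3*Y; o=status.get_obs(); R=np.array(o['orientation']); print("pen world",p, "tool delta",R.T@(p-o['position']))
E
python3 chk.py
```

```text
{'clock': 27.45, 'q': [0.631, 0.386, 1.728, 0.0, 1.031, 0.514], 'position': [0.466, 0.355, 0.173], 'orientation': [[-0.116, 0.993, -0.002], [0.993, 0.116, -0.002], [-0.001, -0.002, -1.0]], 'force': [0.104, 0.464, 0.204], 'grip_width': 0.509, 'gripper_force': 0.0}
 -210 ..........d..........................................
 -203 ...........dddddddddddddddddddddddd..................
 -196 ...............................#####.................
 -189 .........................############................
 -182 ...................##################................
 -175 ..............########################...............
 -168 .......###############################...............
 -161 ...####################################..............
 -154 ...####################################..............
 -147 ....####################################.............
 -140 ....#####################################............
 -133 .....####################################............
 -126 .....#####################################...........
 -119 ......####################################........
[... 1228 characters left out ...]
136.482421875, 105.68536376953125), 16.798372268676758)
0.011 area 11844.5 hull 13157.0 poly (x,y): [(-175, -35), (-187, -16), (-161, 102), (-69, 75), (-67, 53), (-94, -33), (-130, -47)] ((152.11322021484375, 150.103759765625), (138.45944213867188, 105.08082580566406), 15.945395469665527)
0.011 area 2345.5 hull 2485.0 poly (x,y): [(-160, 98), (-137, 92), (-138, 3), (-172, 55)] ((180.29440307617188, 126.57933044433594), (36.681278228759766, 95.9195556640625), 87.33700561523438)
hl x,y 0.9050369262695312 -0.4737663269042969 ((15.283435821533203, 113.24229431152344), 88.33971405029297) (5, 37, 114, 18)
pen world [0.48994592 0.35661425 0.        ] tool delta [-0.00136005  0.02303394  0.17365941]
```

Both wrist viewpoints agree on the same corners at plate height, giving 140.0 × 108.4 mm, so the lid is lying flat. Now the pen.

carry_out(plan=[0,0,0,-0.001,0.023,0,0.045,0,0,0,0,0,0.05,0.045,0,0,0,0,0,0.05,0.045,0,0,0,0,0,0.05,0.045,0,0,0,0,0,0.03,0.045,0,0,0,0,0,0.01,0.045,0,0,0,0,0,0,0.045,0,0,0,0,0,0,0.045])

```text
clock: 28.4
position: [0.4915, 0.3579, -0.0143]
orientation: [[-0.119, 0.993, 0.002], [0.993, 0.119, 0.001], [0.001, 0.002, -1.0]]
force: [0.2, -0.0, -0.1]
grip_width: 0.509
gripper_force: 0.0
```

```bash
python3 - <<'E'
from ortho import *
show(); o=status.get_obs(); R=np.array(o['orientation']); p=np.array(o['position'])
print("tool delta to pen",R.T@(np.array([.48995,.3566,-.0285])-p))
w=camera("wrist"); hsv=cv2.cvtColor(w["color"],cv2.COLOR_RGB2HSV)
m=((hsv[...,0]>=30)&(hsv[...,0]<80)&(hsv[...,1]>90)&(hsv[...,2]>60))
for v in range(100,300,20):
    u=np.where(m[v])[0]; print(v,(u.min(),u.max()) if len(u) else None, end="; ")
print(proj(w,p+R@np.array([0,0,-.03])))
E
```

```text
{'clock': 28.4, 'q': [0.61, 0.679, 1.762, 0.0, 0.699, 0.491], 'position': [0.492, 0.358, -0.014], 'orientation': [[-0.119, 0.993, 0.002], [0.993, 0.119, 0.001], [0.001, 0.002, -1.0]], 'force': [0.167, -0.021, -0.066], 'grip_width': 0.509, 'gripper_force': 0.0}
tool delta to pen [-0.00108762 -0.00176207  0.01416502]
100 None; 120 None; 140 None; 160 None; 180 None; 200 None; 220 None; 240 None; 260 None; 280 None; [279.75161109 267.67893644]
```

carry_out(plan=[0,0,0,-0.001,-0.001,0.005,0.045,0,0,0,0,0,0.004,0.045,0,0,0,0,0,0.003,0.045,0,0,0,0,0,0.001,0.045,0,0,0,0,0,0,0.045])

```text
clock: 28.95
position: [0.4895, 0.3559, -0.0289]
orientation: [[-0.119, 0.993, -0.0], [0.993, 0.119, -0.0], [-0.0, -0.0, -1.0]]
force: [-0.9, 0.7, -0.8]
grip_width: 0.513
gripper_force: 0.0
```

carry_out(plan=[0,0,0,0,0,0.001,0.01,0,0,0,0,0,0,0.01,0,0,0,0,0,0,0.01,0,0,0,0,0,0,0.01,0,0,0,0,0,0,0.01,0,0,0,0,0,0,0.01], force=12)

```text
clock: 29.55
position: [0.4896, 0.356, -0.0297]
orientation: [[-0.119, 0.993, 0.0], [0.993, 0.119, 0.0], [0.0, 0.0, -1.0]]
force: [0.1, -0.3, 0.4]
grip_width: 0.182
gripper_force: 12.0
```

Gripped at 16 mm and 12 N. Lift and carry to the notebook.

carry_out(plan=[0,0,0,0,0,-0.015,0.01,0,0,0,0,0,-0.03,0.01,0,0,0,0,0,-0.04,0.01,0,0,0,0,0,-0.025,0.01,0,0,0,-0.03,0,0,0.01,0,0,0,-0.04,0.001,0,0.01,0,0,0,-0.04,0.001,0,0.01,0,0,0,-0.04,0,0,0.01,0,0,0,-0.03,0,0,0.01,0,0,0,-0.014,0,0,0.01,0,0,0,0,0,0.03,0.01,0,0,0,0,0,0.03,0.01,0,0,0,0,0,0.02,0.01,0,0,0,0,0,0,0.01,0,0,0,0,0,0,0.01])

```text
clock: 31.05
position: [0.5149, 0.1642, 0.0007]
orientation: [[-0.12, 0.993, -0.0], [0.993, 0.12, 0.0], [0.0, -0.0, -1.0]]
force: [0.7, 0.0, -0.7]
grip_width: 0.178
gripper_force: 12.0
```

```bash
python3 - <<'E'
from ortho import *
show()
# yellow objects: top & scene
for n in("top","scene"):
    c=camera(n); h=cv2.cvtColor(c["color"],cv2.COLOR_RGB2HSV)
    m=((h[...,0]>=26)&(h[...,0]<80)&(h[...,1]>70)&(h[...,2]>60)).astype(np.uint8)
    for k in cv2.findContours(m,0,2)[0]:
        if cv2.contourArea(k)>15: r=cv2.minAreaRect(k); print(n,r,onz(c,*r[0],.03).round(3))
E
```

```text
{'clock': 31.05, 'q': [0.287, 0.589, 1.912, 0.0, 0.64, 0.167], 'position': [0.515, 0.164, 0.001], 'orientation': [[-0.12, 0.993, -0.0], [0.993, 0.12, 0.0], [0.0, -0.0, -1.0]], 'force': [0.668, 0.015, -0.741], 'grip_width': 0.178, 'gripper_force': 11.978}
top ((235.0, 330.9999694824219), (36.87712478637695, 2.3746631145477295), 12.094757080078125) [0.359 0.365 0.03 ]
top ((9.5, 314.0), (78.0, 19.0), 90.0) [0.386 0.826 0.03 ]
top ((240.99996948242188, 266.9999694824219), (2.551847457885742, 50.15974807739258), 85.42607879638672) [0.488 0.358 0.03 ]
top ((460.6200256347656, 135.66001892089844), (13.40000057220459, 23.400001525878906), 53.13010025024414) [ 0.788 -0.126  0.03 ]
scene ((525.5, 413.0), (12.0, 13.0), 90.0) [0.07  0.293 0.03 ]
scene ((529.25, 410.2500305175781), (27.577163696289062, 2.8284270763397217), 45.0) [0.068 0.285 0.03 ]
scene ((533.0000610351562, 397.5), (51.61879348754883, 16.26345443725586), 45.0) [0.071 0.264 0.03 ]
scene ((492.9715881347656, 324.18621826171875), (24.7376651763916, 92.00542449951172), 52.507347106933594) [0.163 0.195 0.03 ]
```

carry_out(plan=[0,0,0,0,0,0.01,0.01,0,0,0,0,0,0.006,0.01,0,0,0,0,0,0.003,0.01,0,0,0,0,0,0.001,0.01,0,0,0,0,0,0,0.01])

```text
clock: 31.65
position: [0.5146, 0.1636, -0.02]
orientation: [[-0.119, 0.993, -0.0], [0.993, 0.119, -0.0], [-0.0, -0.001, -1.0]]
force: [0.3, -0.5, -0.9]
grip_width: 0.18
gripper_force: 12.0
```

carry_out(plan=[0,0,0,0,0,0.001,0.01,0,0,0,0,0,0,0.01])

```text
clock: 31.85
position: [0.5148, 0.1636, -0.0207]
orientation: [[-0.119, 0.993, 0.0], [0.993, 0.119, 0.0], [0.0, 0.0, -1.0]]
force: [-0.8, -0.5, -0.4]
grip_width: 0.179
gripper_force: 12.0
```

carry_out(plan=[0,0,0,0,0,0.001,0.01,0,0,0,0,0,0,0.01])

```text
clock: 32.05
position: [0.5148, 0.1636, -0.0217]
orientation: [[-0.119, 0.993, 0.0], [0.993, 0.119, 0.0], [0.0, 0.0, -1.0]]
force: [0.3, -1.6, -0.2]
grip_width: 0.185
gripper_force: 12.0
```

carry_out(plan=[0,0,0,0,0,0.0005,0.01,0,0,0,0,0,0,0.01])

```text
clock: 32.25
position: [0.5148, 0.1636, -0.0219]
orientation: [[-0.119, 0.993, 0.0], [0.993, 0.119, 0.0], [0.0, 0.0, -1.0]]
force: [-1.8, -0.4, 4.4]
grip_width: 0.184
gripper_force: 12.0
```

carry_out(plan=[0,0,0,0,0,0.0005,0.01,0,0,0,0,0,0,0.01])

```text
clock: 32.45
position: [0.5147, 0.1636, -0.0221]
orientation: [[-0.119, 0.993, 0.0], [0.993, 0.119, -0.0], [-0.0, 0.0, -1.0]]
force: [-2.8, -1.1, 9.2]
grip_width: 0.183
gripper_force: 12.0
```

Touchdown at 4–9 N, so the pen is on the notebook. I'll release gently, rise straight up and swing clear.

carry_out(plan=[0,0,0,0,0,-0.0008,0.018,0,0,0,0,0,0,0.025,0,0,0,0,0,0,0.035,0,0,0,0,0,0,0.045,0,0,0,0,0,0,0.045,0,0,0,0,0,-0.01,0.045,0,0,0,0,0,-0.03,0.045,0,0,0,0,0,-0.05,0.045,0,0,0,0,0,-0.05,0.045,0,0,0,0,0,-0.05,0.045,0,0,0,0,0,-0.03,0.045,0,0,0,0,0,0,0.045])

```text
clock: 33.65
position: [0.5177, 0.1645, 0.2037]
orientation: [[-0.119, 0.993, 0.009], [0.993, 0.119, 0.003], [0.002, 0.01, -1.0]]
force: [-0.1, 0.0, 0.1]
grip_width: 0.512
gripper_force: 0.0
```

```bash
python3 - <<'E'
from ortho import *
show(); w=camera("wrist"); s=camera("scene"); t=camera("top")
P=np.array([.5153,.1641,0]); X2=np.array([np.cos(.065),-np.sin(.065),0]); Y2=np.array([np.sin(.065),np.cos(.065),0])
for n,c in(("w",w),("s",s)):
    h=cv2.cvtColor(c["color"],cv2.COLOR_RGB2HSV); m=((h[...,0]>=26)&(h[...,0]<85)&(h[...,1]>70)&(h[...,2]>60)).astype(np.uint8)
    for k in cv2.findContours(m,0,2)[0]:
        if cv2.contourArea(k)>60:
            r=cv2.minAreaRect(k); B=[onz(c,*q,.02) for q in cv2.boxPoints(r)]; d=onz(c,*r[0],.02)-P
            print(n,np.round(r[0]),"pad xy",(d@X2).round(3),(d@Y2).round(3),"sides",np.linalg.norm(B[0]-B[1]).round(3),np.linalg.norm(B[1]-B[2]).round(3))
for n,c in(("s",s),("t",t),("w",w)):
    try: print(n); lidpoly(c,.011,-66)
    except Exception as e: print(e)
a=cv2.imread("pics/scene0.png")[:,:,::-1].astype(int); d=np.abs(a-s["color"]).sum(2)
print("tape/glue change",[(d[y0:y1,x0:x1]>60).mean().round(3) for x0,y0,x1,y1 in((200,150,248,198),(250,128,268,168))], "calc",(d[328:405,358:470]>60).mean().round(3))
E
```

```text
{'clock': 33.65, 'q': [0.286, 0.279, 1.804, -0.0, 1.048, 0.166], 'position': [0.518, 0.165, 0.204], 'orientation': [[-0.119, 0.993, 0.009], [0.993, 0.119, 0.003], [0.002, 0.01, -1.0]], 'force': [-0.136, 0.024, 0.051], 'grip_width': 0.512, 'gripper_force': 0.0}
s [526. 413.] pad xy -0.454 0.094 sides 0.019 0.017
s [529. 410.] pad xy -0.456 0.086 sides 0.005 0.032
s [533. 401.] pad xy -0.454 0.07 sides 0.019 0.055
s [534. 390.] pad xy -0.448 0.054 sides 0.006 0.052
s [493. 324.] pad xy -0.353 0.0 sides 0.188 0.041
s
0.011 area 12970.5 hull 13991.0 poly (x,y): [(-189, -30), (-185, 18), (-161, 102), (-67, 74), (-67, 51), (-100, -57)] ((152.50637817382812, 150.1783447265625), (137.4149932861328, 105.69950103759766), 16.38953971862793)
t
0.011 area 13065.5 hull 13588.5 poly (x,y): [(-194, -28), (-160, 98), (-70, 70), (-67, 58), (-101, -56)] ((151.18470764160156, 149.67196655273438), (135.27053833007812, 102.53923797607422), 16.389541625976562)
w
0.011 area 2702.5 hull 2883.5 poly (x,y): [(-201, -30), (-197, -22), (-86, -20), (-98, -60)] ((90.0, 136.5), (115.0, 40.0), 90.0)
tape/glue change [np.float64(0.0), np.float64(0.0)] calc 0.022
```

carry_out(plan=[0,0,0,0.045,0,-0.02,0.045,0,0,0,0.045,0,0,0.045,0,0,0,0.045,0,0,0.045,0,0,0,0.045,0,0,0.045,0,0,0,0.045,0,0,0.045,0,0,0,0,0,0,0.045])

```text
clock: 34.4
position: [0.4861, 0.391, 0.2155]
orientation: [[-0.123, 0.992, -0.003], [0.992, 0.123, -0.001], [-0.0, -0.003, -1.0]]
force: [0.7, 0.0, -1.0]
grip_width: 0.514
gripper_force: 0.0
```

```bash
python3 - <<'E'
from ortho import *
show()
P=np.array([.5153,.1641,0]); X2=np.array([np.cos(.065),-np.sin(.065),0]); Y2=np.array([np.sin(.065),np.cos(.065),0])
for n in("scene","top"):
    c=camera(n); h=cv2.cvtColor(c["color"],cv2.COLOR_RGB2HSV); print(n)
    for x in range(-40,45,6):
        r=""
        for y in range(76,-77,-4):
            u,v=proj(c,P+x/1e3*X2+y/1e3*Y2+[0,0,.02]).round().astype(int); q=h[v,u]
            r+="y" if q[1]>60 and 20<=q[0]<90 else "d" if q[2]<80 else "."
        print("%4d"%x,r)
a=cv2.imread("pics/scene0.png")[:,:,::-1].astype(int); s=camera("scene"); d=np.abs(a-s["color"]).sum(2)
ys,xs=np.where(d[328:405,358:470]>60); print("calc diff",len(ys), (xs.min()+358,xs.max()+358,ys.min()+328,ys.max()+328) if len(ys) else "")
E
```

```text
{'clock': 34.4, 'q': [0.658, 0.394, 1.607, 0.001, 1.144, 0.533], 'position': [0.486, 0.391, 0.216], 'orientation': [[-0.123, 0.992, -0.003], [0.992, 0.123, -0.001], [-0.0, -0.003, -1.0]], 'force': [0.658, 0.011, -0.977], 'grip_width': 0.514, 'gripper_force': 0.0}
scene
 -40 .......................................
 -34 .......................................
 -28 .......................................
 -22 .......................................
 -16 .......................................
 -10 .......................................
  -4 .......................................
   2 .......................................
   8 .......................................
  14 .......................................
  20 .......................................
  26 .......................................
  32 .......................................
  38 .......................................
  44 .......................................
top
 -40 .......................................
 -34 .......................................
 -28 .......................................
 -22 .......................................
 -16 .......................................
 -10 .......................................
  -4 .......................................
   2 .......................................
   8 .......................................
  14 .......................................
  20 .......................................
  26 .......................................
  32 .......................................
  38 .......................................
  44 .......................................
calc diff 7431 (np.int64(358), np.int64(469), np.int64(328), np.int64(404))
```

```bash
python3 - <<'E'
from ortho import *
P=np.array([.5153,.1641,0]); X2=np.array([np.cos(.065),-np.sin(.065),0]); Y2=np.array([np.sin(.065),np.cos(.065),0])
w=cv2.cvtColor(cv2.imread("pics/w7.png"),cv2.COLOR_BGR2HSV)
for n in("top","scene"):
    c=camera(n); a=cv2.imread(f"pics/{n}0.png")[:,:,::-1].astype(int); h=cv2.cvtColor(c["color"],cv2.COLOR_RGB2HSV)
    u,v=proj(c,P+[0,0,.02]).round().astype(int); print(n,u,v,h[v-3:v+4,u].tolist(),c["color"][v,u])
    d=(np.abs(a-c["color"]).sum(2)>90).astype(np.uint8)
    m=np.zeros_like(d); q=np.array([proj(c,P+x*X2+y*Y2+[0,0,.012]) for x,y in((.104,.073),(.104,-.073),(-.104,-.073),(-.104,.073))]).astype(np.int32); cv2.fillPoly(m,[q],1)
    for k in cv2.findContours(d*m,0,2)[0]:
        if cv2.contourArea(k)>25:
            r=cv2.minAreaRect(k); B=[onz(c,*b,.02) for b in cv2.boxPoints(r)]; e=onz(c,*r[0],.02)-P
            print("  changed",np.round(r[0]),"pad xy",(e@X2).round(3),(e@Y2).round(3),np.linalg.norm(B[0]-B[1]).round(3),np.linalg.norm(B[1]-B[2]).round(3))
# pen hue in the box originally (w7)
E
python3 - <<'E'
import cv2,numpy as np
h=cv2.cvtColor(cv2.imread("pics/w7.png"),cv2.COLOR_BGR2HSV); m=(h[...,0]>=30)&(h[...,1]>90)&(h[...,2]>70); print(np.median(h[m],0),m.sum())
E
```

```text
top 333 256 [[170, 92, 196], [169, 127, 206], [168, 130, 212], [168, 127, 211], [169, 130, 208], [170, 113, 200], [169, 59, 193]] [211 106 149]
  changed [297. 297.] pad xy -0.092 0.069 0.024 0.048
  changed [333. 256.] pad xy -0.001 0.0 0.115 0.019
scene 334 207 [[173, 95, 215], [172, 103, 220], [171, 102, 222], [171, 102, 223], [171, 101, 222], [172, 103, 221], [172, 104, 218]] [223 134 161]
  changed [333. 211.] pad xy -0.006 0.01 0.168 0.26
[172. 175. 170.] 1848
```

The highlighter is pink. It lies at the notebook's centre, measuring 115 × 19 mm in the top view. The lid lies flat, tape and glue are unchanged, and the arm is clear, so I'll hand in.

```bash
python3 -c "
from station import manip; print(manip.finish_job())"
```

```text
the job is handed in; nothing more can be done
None
```

I handed the job in at about 34 s of the 54 s allowed: the lid is off and flat on the desk at the box's −x end (one corner at or almost touching the box), the highlighter lies on the middle of the notebook, and the tape and glue stick are unmoved; the highest force I read was about 27 N.

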